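# Stow the float blank and key the tackle locker shut

### The arm

A 6-joint arm with a two-finger parallel gripper is mounted at the origin on the work surface. World frame = base frame: x ahead of the robot, y to its left, z up, the work surface at z = 0. Lengths are in m, angles in rad, forces in N, time in s.
With the tool pointing down it reaches from about 0.35 to 0.775 m from the base axis. Payload 5.5 kg.
Tool frame: the origin (TCP) lies at the very end of the fingers, on their centre line; the grasp point (between the pads) lies 19 mm behind it; z points along the fingers, y is the line along which they close (so a half turn about z gives the same grasp; the last joint's range is limited). The gripper opens to 85 mm and grips with 20 to 120 N. Pads are 22 mm wide; open, the fingers measure 114 mm over their backs; the gripper's body (76 mm by 85 mm) begins 54 mm behind the grasp point. The pads swing forward as they close: fully open they stand 13 mm farther back than shut.
Start: joints at [-1.421, 0.313, 0.046, 1.304, 0, 1.431], TCP at [0.164, -0.551, 0.231] pointing down, gripper open.
Joint ranges: [-2.76, 2.76], [-0.86, 1.69], [-1.03, 1.26], [-2.2, 2.34], [-1.47, 1.5], [-3.14, 3.14]. Speed limits (rad/s): [2.57, 2.57, 3.14, 3.14, 3.14, 3.14].

### API

Orientations are given as a unit quaternion [w, x, y, z].
In Python, from workcell import env, cams, ticket, spotter gives the robot as it stands.
- The arm moves only by the tool jog_arm, never from a script. Its argument "increments" is a list that holds one entry, the list of rows, each a list of 7 numbers: the shift along the tool's x, y, z in units of 0.25 m (1.0 is 0.25 m), then the turn, a rotation vector about the tool's x, y, z in units of 180 degrees (1.0 is 180 degrees), then the closure in counts, from 0 (fully open) to 255 (shut). A call has 1 to 20 rows; each row shifts and turns the commanded pose from where the row before left it, along the tool's axes as they then stand; what a row does not reach is not made up. A row lasts 1/10 s, in which the tool goes at most 50 mm and 8.59 degrees, less where a joint would pass 70% of its speed; a pose out of reach is approached as far as the arm can. A call with a number of a shift or a turn outside -1 to 1 is refused whole. A call with a gripper value outside its range is refused whole. The fingers move at their own pace and stop on an object; "force" is the grip in N (left out, the last holds). Time passes only in rows, so rows that do not move let the fingers close. It gives the time, the measured TCP pose, the force, the opening and the grip force at its end, in the units of the state.
- env.get_state(): the state, without advancing time (a new reading comes with each control period).
- cams.read_camera(name): name is "scene" or "top" or "wrist"; returns a dict with "pixels" (400x640x3 uint8, red, green, blue), "fx", "fy", "cx", "cy" (pixels), "xyz" and "attitude" of the camera in the world; the wrist camera has in their place "mount" (4x4, takes a point from camera to tool coordinates, whose origin is the TCP and whose axes are the flange's). Camera axes: x right, y down, z forward; pixel columns grow to the right and rows downward; lengths in m; the calibration is good to about 2 mm. A picture is of the moment at which its call begins: read the wrist's pose just before it. There is no depth.
- ticket.hand_in(): hands the job in; it is judged then, once.
Trained networks look in the newest picture that a camera, given by its name, has taken for a name from the list of things; names that differ only in an ending like _2 or _b are one class to them, and where a whole thing is asked for, a point or a joint stands for the part that bears it (a point fixed in the world has none). Each returns a list of dicts, best first, with "conf" (0 to 1); they miss things now and then, are a little off and sometimes report something else, mostly with a low value. They report only what shows in the picture. A call takes as long as a camera call. They do not tell look-alikes from the thing itself.
- spotter.find_in(target, camera): "uv" ([column, row] in pixels, amid what is visible of it).
- spotter.cut_out(target, camera): "region" (400x640 bool, what is visible of it) and "uv" ([column, row] in pixels, amid what is visible of it).
- spotter.landmark_of(target, camera): "uv" ([column, row] in pixels: a listed point, or the origin of a listed thing).
The state is a dict: "clock": time; "joint_pos": joint angles; "qvel": joint speeds; "tau": joint torques, N m; "tcp_pos": TCP position; "orientation": TCP orientation; "wrist_force": force on the tool from outside, world axes, zero at the start; "ft_torque": the same for the moment, N m; "finger_gap": finger opening in m; "grip_force": force on a finger pad.
Only numpy, scipy, OpenCV 4.12 (cv2) and the standard library are available. Lean on these libraries where they do the work, as an engineer would, in place of code of your own. Each camera call takes 0.05 s, during which the arm holds its last target. There are 200 camera calls.

### The job

Lay the loose rosewood float blank in the empty cork cradle in the tackle locker, beside its twin, and then shut the lid. Push the red T key from its block fully home into the lock on the lid, turn it clockwise until it stops at the green dot, and leave it standing in the lock. Do not disturb the other things on the bench or in the locker.

Things in the scene. Friction and masses are not known exactly. Their poses are not given: they have to be found in the camera images.
- locker: Fixed white tackle locker, 170 mm deep (x), 270 wide (y), origin at the centre of its underside, low front facing its -x (the robot). Walls 6, floor 8 thick; front wall 52 high, back 150, sides sloping between at 30 deg. Divider at y = 0 up to z = 50; bays 126 wide, middles at y = +-66. The open lid overhangs them: only a hand tilted some 30 deg, fingers pointing away from the robot, fits in.
- lid (a joint): Angle of the teal lid (rad): 0 shut on the sloping walls, 1.4 to 1.7 at the start, stop at 1.75; it turns about the lid_hinge point's y axis. A friction hinge (0.6 N m) holds it wherever it is left, so it must be pushed right down. Flat plate 208 mm from hinge to free edge, 282 wide, 10 thick.
- lid_hinge (a point): Middle of the hinge line, on the underside of the lid's rear edge: x = +85, y = 0, z = 150 mm in the locker frame. The point turns with the lid: its -x points from hinge to free edge along the lid, z out of the lid's outer (upper) face; shut, z leans 30 deg from vertical towards the locker's front.
- lid_edge (a point): Middle of the lid's free edge, at half its thickness; same axes as lid_hinge. When shut it overhangs the front wall by 12 mm.
- lock_mouth (a point): Centre of the key slot's mouth, on the top of the steel lock cylinder: a round knob 52 mm across, standing 30 out of the lid's outer face, on the lid's middle line, 155 from the hinge line. z points outwards along the lock's axis, x along the slot: 16 long (x), 8 wide (y), 25 deep. Lid shut, the axis leans 30 deg from vertical. The point turns with the lock.
- lock (a joint): Turn of the lock cylinder (rad), clockwise seen from outside: 0 unlocked (slot along the hinge line, white pointer at the red dot), 1.571 locked, at its stop (slot along the locker's depth, pointer at the green dot). Starts at 0 to 0.35. Friction 0.06 N m: it stays where left. The key has about 0.2 rad of play in the slot each way, so it leans a little when let go.
- key: Loose T key, 96 mm long, 90 g, upright in its block. Origin at the blade's tip, z up to the handle. Steel blade 14 (x) by 6 (y), 22 long, last 5 tapered to 9 by 3; collar 26 across from z = 22 to 28; stem 16 across; from z = 56 to 96 a flat red handle 56 wide (x), 14 thick (y). Same either way round. Home in the lock, its collar rests on the lock's top face.
- key_collar (a point): Centre of the underside of the key's collar, 22 mm above the blade's tip on the key's axis; meets lock_mouth when the key is home.
- key_block: Fixed dark teak block 90 by 70 by 36 mm (x, y, z), origin at the centre of its underside; the key's blade hangs in a 20 by 20 mm hole in its top, with the collar resting on the top face. Any yaw of the key is possible.
- float_blank: Loose rosewood float blank, the one to stow, lying on the bench: a round bar 120 mm long and 34 mm in diameter, the last 21 mm at each end tapered to 12 mm; 80 g. Origin at its middle, x along its length. It can roll.
- cradle: The empty cork cradle, fixed in one of the two bays (left or right varies), origin at the centre of its underside on the locker's floor, x along the locker's depth. Base 90 by 50 by 6 mm with two V-notched saddles 12 thick at x = +-30, tops 20 above its underside; between the saddles 48 are free for fingertips.
- cradle_seat (a point): Where the middle of a float lies when seated in the empty cradle: 25.6 mm above the cradle's underside (33.6 mm above the bench); x along the float's length.
- stowed_float: The twin float blank, already in the cradle in the other bay; same size and axes. Leave it.
- flask: Green flask with an aluminium cap, 68 mm in diameter, 194 mm tall, origin at the centre of its underside. Leave it.
- mug: Blue mug, 82 mm across, 85 mm tall, handle towards its +y reaching about 75 mm from its axis; origin at the centre of its underside. Leave it.
- line_spool: Yellow line spool standing on its flange, 80 mm across, 46 mm tall, origin at the centre of its underside. Leave it.
- screwdriver: Screwdriver lying on the bench, 190 mm long along its x, about 30 mm high, origin under its middle. Leave it.
Things that resemble listed ones, but are neither listed nor needed, are in the scene too. Leave any grey or turquoise look-alike of the float_blank alone. Leave any white look-alike of the key alone.

How it is judged:
By the outcome, as a careful person would: the job done as asked, in the order asked, and still so for the second after the job is handed in, with the robot touching nothing.
It also fails if it takes over 72 s, if anything falls off the work surface, if the arm or the gripper's body presses on something with over 40 N, if the wrist force passes 120 N, or if a joint passes its speed limit or range.

## Working session

There is one attempt and no reset: what is moved stays moved. The work goes in short steps, Python scripts to look and compute and a tool call to move; the robot and the scene stay as the last step left them, time stands still between calls to the robot, and variables do not carry over. Pictures are saved under pics/ and viewed, at most 10 in all, crops included, and the job is handed in when it is done.

Besides the shell and the picture viewer there is one more tool, called after "Request:" by a JSON object that holds its "fn" and its "kwargs", one argument or row to a line. jog_arm: Moves the arm, as the interface text tells. Shifts and turns lie within -1 to 1; 1 stands for 0.25 m of shift or 180 degrees of turn. Its arguments: {"type":"object","properties":{"increments":{"type":"array"},"force":{"type":"number"}},"required":["increments"]}

```bash
ls; mkdir -p pics
cat > h.py <<'E'
import numpy as np, cv2
from scipy.spatial.transform import Rotation as R
from workcell import env, cams, ticket, spotter
def rot(q): return R.from_quat([q[1],q[2],q[3],q[0]])
def cam(n):
    s=env.get_state(); c=cams.read_camera(n)
    K=np.array([[c['fx'],0,c['cx']],[0,c['fy'],c['cy']],[0,0,1.]])
    if n=='wrist':
        T=np.eye(4);T[:3,:3]=rot(s['orientation']).as_matrix();T[:3,3]=s['tcp_pos'];T=T@np.array(c['mount'])
        return c['pixels'],K,T[:3,:3],T[:3,3]
    a=np.array(c['attitude']); M=a if a.shape==(3,3) else rot(a).as_matrix()
    return c['pixels'],K,M,np.array(c['xyz'])
def ray(C,uv): 
    _,K,M,p=C; return p,M@np.linalg.inv(K)@[uv[0],uv[1],1.]
def onz(C,uv,z):
    p,d=ray(C,uv); return p+d*(z-p[2])/d[2]
def proj(C,X):
    _,K,M,p=C; q=K@(M.T@(np.asarray(X)-p)); return q[:2]/q[2]
def tri(obs):
    A=np.zeros((3,3));b=np.zeros(3)
    for C,uv in obs:
        p,d=ray(C,uv);d=d/np.linalg.norm(d);P=np.eye(3)-np.outer(d,d);A+=P;b+=P@p
    return np.linalg.solve(A,b)
def save(C,f,crop=None,s=1):
    im=C[0][:,:,::-1]
    if crop: u0,v0,u1,v1=crop; im=im[v0:v1,u0:u1]
    cv2.imwrite('pics/'+f,cv2.resize(im,None,fx=s,fy=s,interpolation=cv2.INTER_CUBIC))
E
python3 - <<'E'
from h import *
np.set_printoptions(precision=4,suppress=True)
print(env.get_state())
D={}
for n in ['scene','top']:
    C=D[n]=cam(n); print(n,C[3],C[2].tolist(),C[1][0]); 
    for t in ['locker','float_blank','stowed_float','key','key_block','flask','mug','line_spool','screwdriver','cradle']:
        print(t,[(np.round(r['uv']),round(r['conf'],2)) for r in spotter.find_in(t,n)[:5]])
    for t in ['lid_hinge','lid_edge','lock_mouth','key_collar','cradle_seat','locker','cradle','key_block','float_blank','key','stowed_float']:
        print('L',t,[(np.round(r['uv'],1),round(r['conf'],2)) for r in spotter.landmark_of(t,n)[:4]])
im=np.vstack([D['scene'][0],D['top'][0]])[:,:,::-1]
cv2.imwrite('pics/a.png',D['scene'][0][:,:,::-1]);cv2.imwrite('pics/b.png',D['top'][0][:,:,::-1])
E
```

```text
pics
{'clock': 0.0, 'joint_pos': array([-1.4206,  0.314 ,  0.045 ,  1.3036,  0.    ,  1.4312]), 'qvel': array([-0.0009,  0.0007,  0.0002, -0.0005,  0.0007,  0.0009]), 'tau': array([  0.0002, -48.0631,  29.853 ,   0.0195,  -0.0001,   0.    ]), 'tcp_pos': array([ 0.1642, -0.5505,  0.2304]), 'orientation': array([-0.0009,  0.9895,  0.1444,  0.    ]), 'wrist_force': array([-0.012 ,  0.5946,  0.0385]), 'ft_torque': array([-0.0518,  0.0006, -0.0478]), 'grip_force': 0.0, 'finger_gap': 0.08558974424340277}
scene [ 1.0566 -0.6728  1.2045] [[0.7824416668108928, 0.49881511599748557, -0.37278481472641445], [0.6226966281949143, -0.6211239794016324, 0.4758717384411112], [0.005826428827057195, -0.6044737233864642, -0.7966037725635172]] [499.4047   0.     325.435 ]
locker []
float_blank [(array([239., 224.]), 0.88), (array([157., 286.]), 0.86)]
stowed_float [(array([365., 124.]), 0.61), (array([384., 153.]), 0.51)]
key [(array([366., 125.]), 0.81), (array([363.,  98.]), 0.8)]
key_block [(array([355., 134.]), 0.83), (array([290., 209.]), 0.7)]
flask [(array([270., 291.]), 0.6)]
mug [(array([418., 150
[... 1674 characters left out ...]
)]
L lid_hinge [(array([290.9, 149.1]), 0.67)]
L lid_edge [(array([283.8, 165.1]), 0.97)]
L lock_mouth [(array([283.5, 146.8]), 0.52), (array([312.6, 173.9]), 0.36)]
L key_collar [(array([218.7, 226.5]), 0.46), (array([190.5, 242.7]), 0.43)]
L cradle_seat [(array([312.6, 177.8]), 0.65)]
L locker [(array([296.1, 180.8]), 0.87)]
L cradle []
L key_block [(array([222.4, 228.6]), 0.71), (array([393.8, 184. ]), 0.44)]
L float_blank [(array([402. , 225.9]), 0.84), (array([358.6, 253.3]), 0.69), (array([438.6, 263.1]), 0.55)]
L key [(array([186.1, 241.3]), 0.58), (array([296. , 181.4]), 0.53), (array([219.5, 228. ]), 0.51), (array([221.3, 231.1]), 0.35)]
L stowed_float [(array([272.2, 181.3]), 0.7)]
```

View pics/a.png

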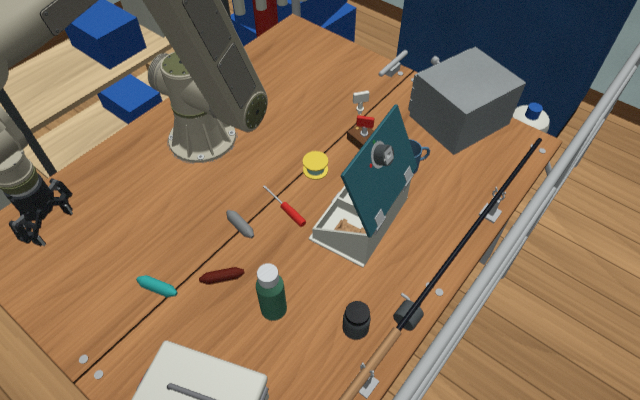

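View pics/b.png

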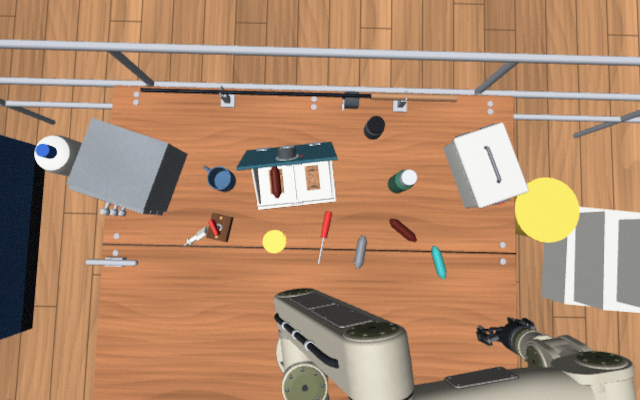

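Scene/top pictures: candidates for the blank are rosewood (221,275)/(402,230), grey (239,224)/(360,252) and turquoise (157,286)/(439,262), with the stowed twin at (276,181) top. I choose the rosewood one. Keys: red (365,122)/(213,227) in the teak block, white (361,100)/(198,235); I choose red. The empty cradle is in the right bay at (313,177) top.

```bash
cat > fit.py <<'E'
from h import *
from scipy.optimize import least_squares
np.set_printoptions(precision=4,suppress=True)
S=cam('scene');ms=[(r['region'],r['uv']) for r in spotter.cut_out('float_blank','scene')]
T=cam('top');mt=[(r['region'],r['uv']) for r in spotter.cut_out('float_blank','top')]
obs=[(S,[392.5,198.5],'h'),(S,[372.3,138.5],'e'),(S,[389.7,154.9],'m'),(S,[349.5,228.1],'s'),(S,[358.9,218],'o'),
(T,[290.9,149.1],'h'),(T,[283.8,165.1],'e'),(T,[312.6,177.8],'s'),(T,[296.1,180.8],'o')]
def pts(p):
    x,y,w,a,cx=p
    L=lambda q:np.array([x,y,0])+R.from_euler('z',w).apply(q)
    # lid frame: shut -x dir = (-cos30,0,-sin30), opening rotates about y (+)
    Rl=R.from_euler('y',np.radians(-30)+a); H=np.array([.085,0,.15])
    return dict(o=L([0,0,0]),h=L(H),e=L(H+Rl.apply([-.208,0,.005])),m=L(H+Rl.apply([-.155,0,.040])),s=L([cx,-.066,.0336]))
f=lambda p:np.concatenate([proj(C,pts(p)[k])-uv for C,uv,k in obs])
r=least_squares(f,[.6,.03,0,1.55,0],loss='soft_l1'); 
print('locker x y yaw lid cradlex',r.x);print(f(r.x).reshape(-1,2)); print(pts(r.x))
for C,m in ((S,ms),(T,mt)):
    for reg,uv in m:
        col=C[0][reg].mean(0); v,u=np.nonzero(reg)
        P=np.array([onz(C,(a,b),.017)[:2] for a,b in zip(u,v)]); c=P.mean(0); w,V=np.linalg.eigh(np.cov(P.T)); d=V[:,1]
        t=(P-c)@d; print(np.round(uv),col.round(),reg.sum(),c,'mid',c+d*(t.max()+t.min())/2,np.degrees(np.arctan2(d[1],d[0])),np.ptp(t))
# red key handle by colour, in each view
for C,box in ((S,(340,105,390,140)),(T,(195,205,245,250))):
    u0,v0,u1,v1=box; im=C[0][v0:v1,u0:u1].astype(int); m=(im[:,:,0]>130)&(im[:,:,1]<70)&(im[:,:,2]<70)
    v,u=np.nonzero(m); print('red',m.sum(),u.mean()+u0,v.mean()+v0)
    P=np.array([onz(C,(a+u0,b+v0),.11)[:2] for a,b in zip(u,v)]); w,V=np.linalg.eigh(np.cov(P.T)); print(P.mean(0),V[:,1],np.sqrt(w))
print('kb tri',tri([(S,[361.3,140.7]),(T,[222.4,228.6])]))
c1=cv2.resize(S[0][85:160,325:425],(400,300),interpolation=2); c2=cv2.resize(S[0][240:315,180:280],(400,300),interpolation=2)
c3=cv2.resize(T[0][195:255,170:250],(400,300),interpolation=2);c4=cv2.resize(T[0][140:215,235:345],(400,300),interpolation=2)
cv2.imwrite('pics/c.png',np.vstack([np.hstack([c1,c2]),np.hstack([c3,c4])])[:,:,::-1])
E
python3 fit.py
```

```text
locker x y yaw lid cradlex [ 0.6082  0.0629  0.1547  1.6972 -0.0011]
[[-1.4826  0.2134]
 [-1.0262 -1.4367]
 [-0.1013  0.2653]
 [-0.5056 -0.3426]
 [ 0.4222  0.3061]
 [-2.4615  0.0659]
 [ 2.6192 -3.5295]
 [-0.4073 -0.8226]
 [-1.6132 -0.6024]]
{'o': array([0.6082, 0.0629, 0.    ]), 'h': array([0.6922, 0.076 , 0.15  ]), 'e': array([0.6172, 0.0643, 0.3437]), 'm': array([0.6694, 0.0724, 0.3084]), 's': array([ 0.6173, -0.0025,  0.0336])}
[159. 285.] [ 51. 141. 136.] 461 [ 0.3261 -0.46  ] mid [ 0.326 -0.46 ] -163.83618452815324 0.11999883350210738
[223. 277.] [86. 37. 28.] 515 [ 0.4379 -0.3308] mid [ 0.4378 -0.331 ] 51.88290773887692 0.11578998828683955
[242. 223.] [114. 114. 112.] 367 [ 0.3578 -0.1781] mid [ 0.3568 -0.178 ] 170.62491281555 0.12016017850409152
[378. 168.] [49. 81. 87.] 5176 [0.5556 0.2448] mid [0.5447 0.2711] 112.479082589555 0.5618483952220684
[439. 260.] [ 78. 174. 173.] 293 [ 0.3256 -0.4611] mid [ 0.3238 -0.4616] -163.46286341742567 0.11654993759642063
[360. 253.] [139. 138. 141.] 281 [ 0.3535 -0.1796] mid [ 0.3527 -0.1795] 169.52316063058183 0.11674937429680718
[403. 230.] [101.  44.  35.] 273 [ 0.4334 -0.3324] mid [ 0.4332 -0.3326] 52.33032598950641 0.11796252607320004
red 49 364.9387755102041 117.63265306122449
[0.4327 0.3218] [-0.8983 -0.4395] [0.0039 0.0153]
red 26 213.69230769230768 227.73076923076923
[0.4282 0.3209] [-0.9218 -0.3876] [0.0047 0.0168]
kb tri [0.4261 0.3199 0.0031]
```

View pics/c.png

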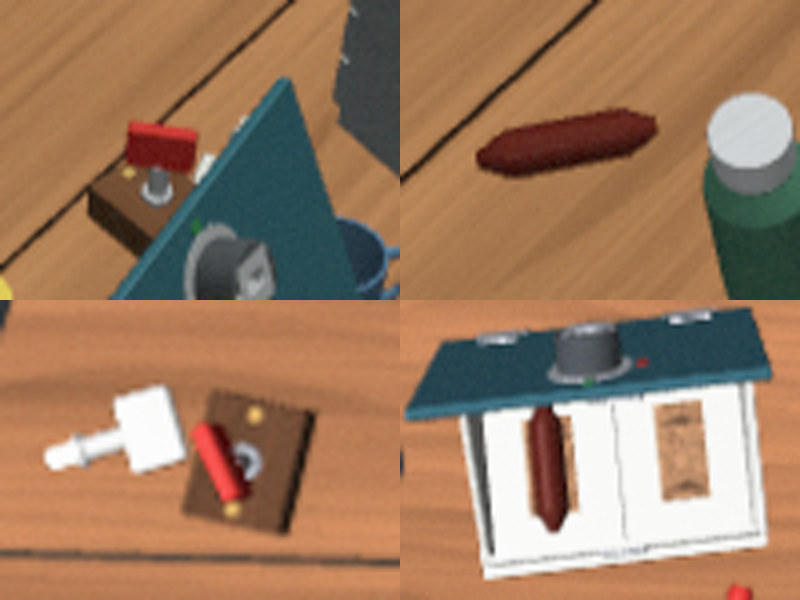

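The crop confirms it: the rosewood blank is separate from the grey and turquoise ones. The red key is upright in the teak block, and the white key lies beside it. Next I turn the wrist round and tilt it for the float grasp.

Request:
{"fn": "jog_arm", "kwargs": {
  "increments": [
    [[0,0,0,0,0,-0.046,0],[0,0,0,0,0,-0.046,0],[0,0,0,0,0,-0.046,0],[0,0,0,0,0,-0.046,0],[0,0,0,0,0,-0.046,0],[0,0,0,0,0,-0.046,0],[0,0,0,0,0,-0.046,0],[0,0,0,0,0,-0.046,0],[0,0,0,0,0,-0.046,0],[0,0,0,0,0,-0.046,0],[0,0,0,0,0,-0.046,0],[0,0,0,0,0,-0.046,0],[0,0,0,0,0,-0.046,0],[0,0,0,0,0,-0.046,0],[0,0,0,0,0,-0.046,0],[0,0,0,0,0,-0.046,0],[0,0,0,0,0,-0.046,0],[0,0,0,0,0,-0.046,0],[0,0,0,0,0,-0.046,0],[0,0,0,0,0,-0.046,0]]
  ]
}}

```text
clock: 4.4
tcp_pos: [0.1643, -0.5511, 0.2313]
orientation: [0.0, -0.022, 1.0, -0.0]
wrist_force: [0.3, -0.3, -1.0]
finger_gap: 0.0853
grip_force: 0.0
```

Request:
{"fn": "jog_arm", "kwargs": {
  "increments": [
    [[0,0,0,0,0,-0.046,0],[0,0,0,0,0,-0.046,0],[0,0,0,0,0,-0.046,0],[0,0,0,0,0,-0.046,0],[0,0,0,0,0,-0.046,0],[0,0,0,0,0,-0.046,0],[0,0,0,0,-0.0417,0,0],[0,0,0,0,-0.0417,0,0],[0,0,0,0,-0.0417,0,0],[0,0,0,0,-0.0417,0,0]]
  ]
}}

```text
clock: 5.4
tcp_pos: [0.1644, -0.5517, 0.2325]
orientation: [0.235, -0.422, 0.868, 0.113]
wrist_force: [0.9, -0.3, -0.3]
finger_gap: 0.085
grip_force: 0.0
```

```bash
cat > plan.py <<'E'
from h import *
np.set_printoptions(precision=4,suppress=True)
def ori(yaw,tilt=30,spin=0):
    """tilted hand leaning to azimuth yaw (deg); spin about tool z"""
    B=R.from_matrix(np.array([[-1,0,0],[0,1,0],[0,0,-1]]).T)
    return R.from_euler('z',yaw,degrees=True)*R.from_euler('y',-tilt,degrees=True)*B*R.from_euler('z',spin,degrees=True)
def go(p,o=None):
    s=env.get_state(); c=rot(s['orientation']); o=o or c
    t=(c.inv()*o).as_rotvec(degrees=True)/180; d=o.inv().apply(np.array(p)-s['tcp_pos'])/.25
    print('t',round(s['clock'],2),'tcp',s['tcp_pos'],'j',s['joint_pos'],'F',s['wrist_force'],'gap',round(s['finger_gap'],4),s['grip_force'])
    print('turn',t,'rows>=%.1f'%(np.linalg.norm(t)*180/8.5),'then shift',d,'rows>=%.1f'%(np.linalg.norm(d)*5))
E
python3 -c "
from plan import *
o=ori(52.1); go([.4355,-.3317,.10],o); go([.4355,-.3317,.004],o)
C=cam('top'); print(onz(C,(402,177),.19))"
```

```text
t 5.4 tcp [ 0.1644 -0.5517  0.2325] j [-1.5847  0.6536  0.4575  1.8067  0.3115 -2.5595] F [ 0.9029 -0.274  -0.328 ] gap 0.085 0.0
turn [-0.0013  0.001  -0.0008] rows>=0.0 then shift [-0.9133 -0.3153  1.1392] rows>=7.5
t 5.4 tcp [ 0.1644 -0.5517  0.2325] j [-1.5847  0.6536  0.4575  1.8067  0.3115 -2.5595] F [ 0.9029 -0.274  -0.328 ] gap 0.085 0.0
turn [-0.0013  0.001  -0.0008] rows>=0.0 then shift [-0.7213 -0.3153  1.4717] rows>=8.3
[ 0.6034 -0.2908  0.19  ]
```

Request:
{"fn": "jog_arm", "kwargs": {
  "increments": [
    [[-0.0913,-0.0315,0.114,0,0,0,0],[-0.0913,-0.0315,0.114,0,0,0,0],[-0.0913,-0.0315,0.114,0,0,0,0],[-0.0913,-0.0315,0.114,0,0,0,0],[-0.0913,-0.0315,0.114,0,0,0,0],[-0.0913,-0.0315,0.114,0,0,0,0],[-0.0913,-0.0315,0.114,0,0,0,0],[-0.0913,-0.0315,0.114,0,0,0,0],[-0.0913,-0.0315,0.114,0,0,0,0],[-0.0913,-0.0315,0.114,0,0,0,0],[0,0,0,0,0,0,0],[0,0,0,0,0,0,0]]
  ]
}}

```text
clock: 6.65
tcp_pos: [0.4366, -0.331, 0.0989]
orientation: [0.232, -0.424, 0.868, 0.113]
wrist_force: [-0.7, -0.1, -0.2]
finger_gap: 0.0855
grip_force: 0.0
```

```bash
python3 -c "
from plan import *
C=cam('wrist')
for r in spotter.cut_out('float_blank','wrist'):
    reg=r['region']; v,u=np.nonzero(reg)
    P=np.array([onz(C,(a,b),.017)[:2] for a,b in zip(u[::5],v[::5])]); c=P.mean(0); w,V=np.linalg.eigh(np.cov(P.T)); d=V[:,1];t=(P-c)@d
    print(r['conf'],C[0][reg].mean(0).round(),r['uv'],reg.sum(),c+d*(t.max()+t.min())/2,np.degrees(np.arctan(d[1]/d[0])),np.ptp(t))
o=ori(52.1); go([.4355,-.3317,.10],o); go([.4355,-.3317,.004],o)
"
```

```text
0.94 [86. 34. 27.] [318.2, 139.0] 5359 [ 0.4365 -0.3301] 51.52147745128103 0.1277881310733313
0.74 [ 97.  98. 101.] [492.1, 207.7] 4833 [ 0.3528 -0.1763] -11.320939842792034 0.12485093534205133
t 6.75 tcp [ 0.4361 -0.3328  0.0994] j [-1.0613  0.4596 -0.184   1.1446  0.4793 -2.0202] F [ 0.1534 -0.1866 -0.4545] gap 0.0856 0.0
turn [-0.001  -0.0003 -0.0009] rows>=0.0 then shift [-0.0029  0.0047 -0.0013] rows>=0.0
t 6.75 tcp [ 0.4361 -0.3328  0.0994] j [-1.0613  0.4596 -0.184   1.1446  0.4793 -2.0202] F [ 0.1534 -0.1866 -0.4545] gap 0.0856 0.0
turn [-0.001  -0.0003 -0.0009] rows>=0.0 then shift [0.1891 0.0047 0.3313] rows>=1.9
```

Request:
{"fn": "jog_arm", "kwargs": {
  "increments": [
    [[0.0277,0.001,0.0575,0,0,0,0],[0.0277,0.001,0.0575,0,0,0,0],[0.0277,0.001,0.0575,0,0,0,0],[0.0277,0.001,0.0575,0,0,0,0],[0.0277,0.001,0.0575,0,0,0,0],[0.0277,0.001,0.0575,0,0,0,0],[0,0,0,0,0,0,255],[0,0,0,0,0,0,255],[0,0,0,0,0,0,255],[0,0,0,0,0,0,255],[0,0,0,0,0,0,255],[0,0,0,0,0,0,255],[0,0,0,0,0,0,255]]
  ],
  "force": 50
}}

```text
clock: 8.05
tcp_pos: [0.4399, -0.3267, 0.0045]
orientation: [0.233, -0.423, 0.869, 0.112]
wrist_force: [-2.5, -2.1, 6.5]
finger_gap: 0.0328
grip_force: 49.4
```

```bash
python3 -c "
from plan import *
o=ori(52.1); go([.439,-.327,.004],o); go([.439,-.327,.15],o)"
```

```text
t 8.05 tcp [ 0.4399 -0.3267  0.0045] j [-1.0503  0.5591 -0.2903  0.9322  0.482  -2.008 ] F [-2.4857 -2.0574  6.5431] gap 0.0328 49.355719685554504
turn [-0.0013 -0.0003 -0.0008] rows>=0.0 then shift [0.0037 0.002  0.0001] rows>=0.0
t 8.05 tcp [ 0.4399 -0.3267  0.0045] j [-1.0503  0.5591 -0.2903  0.9322  0.482  -2.008 ] F [-2.4857 -2.0574  6.5431] gap 0.0328 49.355719685554504
turn [-0.0013 -0.0003 -0.0008] rows>=0.0 then shift [-0.2883  0.002  -0.5057] rows>=2.9
```

Request:
{"fn": "jog_arm", "kwargs": {
  "increments": [
    [[-0.048,0,-0.0843,0,0,0,255],[-0.048,0,-0.0843,0,0,0,255],[-0.048,0,-0.0843,0,0,0,255],[-0.048,0,-0.0843,0,0,0,255],[-0.048,0,-0.0843,0,0,0,255],[-0.048,0,-0.0843,0,0,0,255],[0,0,0,0.02,0,0.0346,255],[0,0,0,0.02,0,0.0346,255],[0,0,0,0.02,0,0.0346,255],[0,0,0,0.02,0,0.0346,255],[0,0,0,0.02,0,0.0346,255],[0,0,0,0.02,0,0.0346,255],[0,0,0,0,0,0,255]]
  ]
}}

```text
clock: 9.35
tcp_pos: [0.4382, -0.3238, 0.1488]
orientation: [0.258, -0.074, 0.963, 0.02]
wrist_force: [-0.2, 0.5, -1.1]
finger_gap: 0.0327
grip_force: 49.9
```

```bash
python3 -c "
from plan import *
o=ori(8.9); go([.43,-.03,.15],o)"
```

```text
t 9.35 tcp [ 0.4382 -0.3238  0.1488] j [-1.0525  0.1082 -0.5385  0.7206  0.4861 -1.1549] F [-0.2328  0.4838 -1.1222] gap 0.0327 49.86735999584198
turn [-0.0004  0.0001 -0.0006] rows>=0.0 then shift [-0.1318  1.1661  0.0704] rows>=5.9
```

Request:
{"fn": "jog_arm", "kwargs": {
  "increments": [
    [[-0.0165,0.1458,0.0088,0,0,0,255],[-0.0165,0.1458,0.0088,0,0,0,255],[-0.0165,0.1458,0.0088,0,0,0,255],[-0.0165,0.1458,0.0088,0,0,0,255],[-0.0165,0.1458,0.0088,0,0,0,255],[-0.0165,0.1458,0.0088,0,0,0,255],[-0.0165,0.1458,0.0088,0,0,0,255],[-0.0165,0.1458,0.0088,0,0,0,255],[0,0,0,0,0,0,255],[0,0,0,0,0,0,255]]
  ]
}}

```text
clock: 10.35
tcp_pos: [0.4319, -0.0314, 0.1505]
orientation: [0.258, -0.076, 0.963, 0.02]
wrist_force: [0.4, -0.9, -0.2]
finger_gap: 0.0325
grip_force: 50.1
```

```bash
cat > look.py <<'E'
from plan import *
C=cam('wrist'); save(C,'d.png')
for t in ['cradle_seat','cradle','stowed_float','locker','lid_hinge','lid_edge','lock_mouth']:
    print(t,[(np.round(r['uv'],1),round(r['conf'],2)) for r in spotter.landmark_of(t,'wrist')[:4]])
for X in ([.6173,-.0025,.0336],[.6082,.0629,0]): print(proj(C,X))
for r in spotter.cut_out('cradle','wrist')+spotter.cut_out('float_blank','wrist'):
    v,u=np.nonzero(r['region']);print('cut',r['conf'],r['uv'],u.min(),u.max(),v.min(),v.max(),onz(C,r['uv'],.028))
for r in spotter.landmark_of('cradle_seat','wrist'): print(onz(C,r['uv'],.0336))
s=env.get_state(); o=rot(s['orientation'])
# float in hand
for d in (.013,.016): print('float est',s['tcp_pos']-o.apply([0,0,d]))
go([.43,-.03,.15],ori(8.9))
E
python3 look.py
```

```text
cradle_seat []
cradle []
stowed_float [(array([418.3, 246.7]), 0.79), (array([319.8, 261.7]), 0.58)]
locker [(array([366.6, 226.8]), 0.82)]
lid_hinge []
lid_edge [(array([416. , 249.4]), 0.33)]
lock_mouth []
[317.9536 245.13  ]
[363.9404 225.4971]
cut 0.8 [117.9, 30.0] 78 144 0 73 [ 0.3806 -0.1767  0.028 ]
cut 0.72 [548.4, 265.0] 500 600 223 304 [0.6257 0.3578 0.028 ]
cut 0.67 [318.6, 237.9] 279 359 169 319 [ 0.6082 -0.0031  0.028 ]
float est [ 0.4252 -0.0337  0.1612]
float est [ 0.4237 -0.0339  0.1638]
t 10.9 tcp [ 0.4317 -0.0327  0.1499] j [-0.4739 -0.2888 -0.9099  0.5116  0.2971 -0.5588] F [-0.2429 -0.1596 -0.9388] gap 0.0323 50.055994391441345
turn [-0.0006  0.0001 -0.0011] rows>=0.0 then shift [ 0.0041  0.0118 -0.0026] rows>=0.1
```

View pics/d.png

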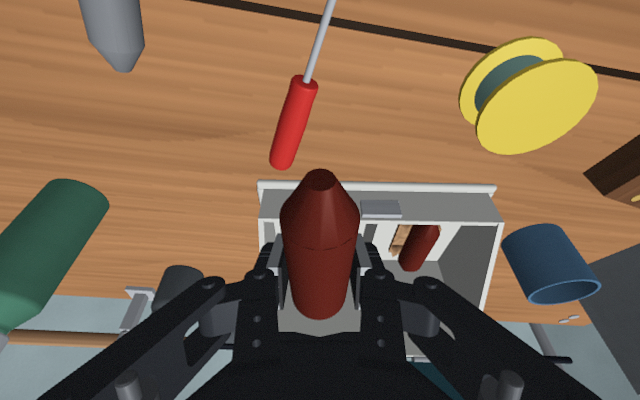

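The wrist view shows the rosewood float aligned in the fingers at (320,245). The locker's front rim runs from (259,183) to (497,187), with the twin at (418,247). Now I check the rim against the fit.

Run:
```python
from plan import *
C=cam('wrist');T=cam('top')
yaw=.1547; Rz=R.from_euler('z',yaw)
for q in ([-.085,-.135,.052],[-.085,.135,.052],[-.085,-.135,0],[-.085,.135,0]):
    X=np.array([.6082,.0629,0])+Rz.apply(q); print(q,proj(C,X),proj(T,X))
g=cv2.cvtColor(C[0],cv2.COLOR_RGB2GRAY)
cv2.imwrite('pics/e.png',np.hstack([cv2.resize(C[0][165:245,245:325],(400,400),interpolation=2),cv2.resize(C[0][165:245,440:520],(400,400),interpolation=2)])[:,:,::-1])
```

```text
[-0.085, -0.135, 0.052] [256.2173 219.0223] [334.5715 197.1556]
[-0.085, 0.135, 0.052] [504.8721 218.7099] [258.4889 207.1412]
[-0.085, -0.135, 0] [262.7029 184.6757] [333.9344 198.2695]
[-0.085, 0.135, 0] [485.5382 184.3583] [260.7267 207.882 ]
```

View pics/e.png

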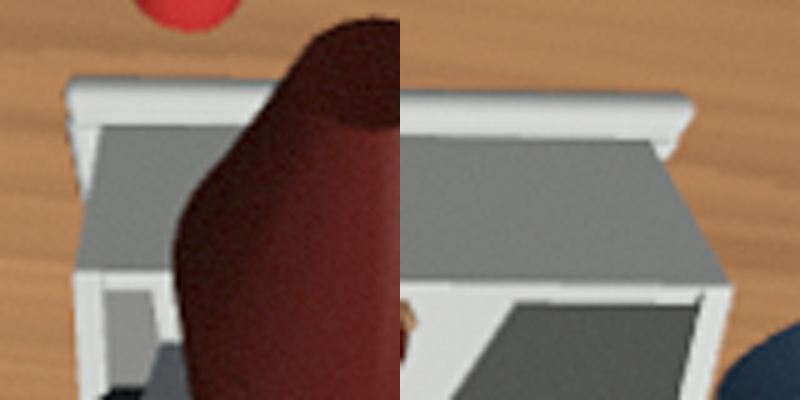

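```bash
cat > fit2.py <<'E'
from plan import *
from scipy.optimize import least_squares
S=cam('scene');T=cam('top');W=cam('wrist')
obs=[(S,[392.5,198.5],'h',1),(S,[372.3,138.5],'e',1),(S,[389.7,154.9],'m',1),(S,[349.5,228.1],'s',1),(S,[358.9,218],'o',1),
(T,[290.9,149.1],'h',.7),(T,[283.8,165.1],'e',.5),(T,[312.6,177.8],'s',1),(T,[296.1,180.8],'o',1),
(W,[260,219],'cr',.6),(W,[506.4,222.4],'cl',.6),(W,[366.6,226.8],'o',.3)]
def pts(p):
    x,y,w,a,cx=p
    L=lambda q:np.array([x,y,0])+R.from_euler('z',w).apply(q)
    Rl=R.from_euler('y',np.radians(-30)+a); H=np.array([.085,0,.15])
    return dict(o=L([0,0,0]),h=L(H),e=L(H+Rl.apply([-.208,0,.005])),m=L(H+Rl.apply([-.155,0,.040])),s=L([cx,-.066,.0336]),cr=L([-.085,-.135,.052]),cl=L([-.085,.135,.052]))
f=lambda p:np.concatenate([w*(proj(C,pts(p)[k])-uv) for C,uv,k,w in obs])
r=least_squares(f,[.6,.06,.14,1.6,0],loss='soft_l1')
print(r.x);print(np.hstack([f(r.x).reshape(-1,2)])); P=pts(r.x);print(P)
go(P['s']+[-.19,-.027,.075],ori(np.degrees(r.x[2])))
o=ori(np.degrees(r.x[2])); 
off=o.apply([0,0,.0145])
go(P['s']+off+[0,0,.07],o); go(P['s']+off+[0,0,.0],o)
E
python3 fit2.py
```

```text
[ 0.6094  0.0649  0.1276  1.6914 -0.0011]
[[-1.0406  0.5633]
 [-0.5879 -1.656 ]
 [ 0.1481  0.3519]
 [-0.2632 -0.8474]
 [ 1.1715  0.0853]
 [-1.6618 -0.2838]
 [ 1.0197 -1.788 ]
 [-0.9162 -0.6961]
 [-2.1569 -0.9551]
 [-0.4376 -0.7771]
 [-0.417  -0.4922]
 [-0.1079 -0.147 ]]
{'o': array([0.6094, 0.0649, 0.    ]), 'h': array([0.6938, 0.0757, 0.15  ]), 'e': array([0.6174, 0.0659, 0.3433]), 'm': array([0.67  , 0.0727, 0.3083]), 's': array([ 0.6167, -0.0007,  0.0336]), 'cr': array([ 0.5423, -0.0798,  0.052 ]), 'cl': array([0.508, 0.188, 0.052])}
t 11.15 tcp [ 0.4317 -0.0322  0.15  ] j [-0.4728 -0.2892 -0.9101  0.5116  0.2971 -0.5586] F [-0.0018 -0.3207 -0.3162] gap 0.0327 50.0566828250885
turn [0.0039 0.0001 0.0068] rows>=0.2 then shift [0.0977 0.0206 0.1349] rows>=0.8
t 11.15 tcp [ 0.4317 -0.0322  0.15  ] j [-0.4728 -0.2892 -0.9101  0.5116  0.2971 -0.5586] F [-0.0018 -0.3207 -0.3162] gap 0.0327 50.0566828250885
turn [0.0039 0.0001 0.0068] rows>=0.2 then shift [-0.557  0.031  0.594] rows>=4.1
t 11.15 tcp [ 0.4317 -0.0322  0.15  ] j [-0.4728 -0.2892 -0.9101  0.5116  0.2971 -0.5586] F [-0.0018 -0.3207 -0.3162] gap 0.0327 50.0566828250885
turn [0.0039 0.0001 0.0068] rows>=0.2 then shift [-0.417   0.031   0.8365] rows>=4.7
```

Request:
{"fn": "jog_arm", "kwargs": {
  "increments": [
    [[0,0,0,0.004,0,0.007,255],[-0.0464,0.0026,0.0495,0,0,0,255],[-0.0464,0.0026,0.0495,0,0,0,255],[-0.0464,0.0026,0.0495,0,0,0,255],[-0.0464,0.0026,0.0495,0,0,0,255],[-0.0464,0.0026,0.0495,0,0,0,255],[-0.0464,0.0026,0.0495,0,0,0,255],[-0.0464,0.0026,0.0495,0,0,0,255],[-0.0464,0.0026,0.0495,0,0,0,255],[-0.0464,0.0026,0.0495,0,0,0,255],[-0.0464,0.0026,0.0495,0,0,0,255],[-0.0464,0.0026,0.0495,0,0,0,255],[-0.0464,0.0026,0.0495,0,0,0,255],[0,0,0,0,0,0,255],[0,0,0,0,0,0,255]]
  ]
}}

```text
clock: 12.65
tcp_pos: [0.6234, 0.0004, 0.0905]
orientation: [0.258, -0.061, 0.964, 0.017]
wrist_force: [-0.7, 0.1, -0.5]
finger_gap: 0.0328
grip_force: 50.1
```

Run:
```python
from plan import *
s=np.array([.6167,-.0007,.0336]); o=ori(7.31); off=o.apply([0,0,.0145])
go(s+off,o)
C=cam('top'); a=cv2.resize(C[0][135:225,230:350],(480,360),interpolation=2)
W=cam('wrist'); b=cv2.resize(W[0],(576,360)); 
for t in ['cradle','stowed_float','locker']: print(t,[(np.round(r['uv'],1),round(r['conf'],2)) for r in spotter.landmark_of(t,'wrist')[:4]])
for q in ([-.085,-.135,.052],[-.085,.135,.052],[0,0,0]): print(proj(W,np.array([.6094,.0649,0])+R.from_euler('z',.1276).apply(q)))
cv2.imwrite('pics/f.png',cv2.resize(W[0],(640,400))[:,:,::-1])
```

```text
t 12.65 tcp [0.6234 0.0004 0.0905] j [-0.2086  0.1714 -0.6756  0.2257  0.1657 -0.2937] F [-0.7069  0.1211 -0.499 ] gap 0.0328 50.05157947540283
turn [ 0.0001 -0.0003 -0.0001] rows>=0.0 then shift [ 0.1373 -0.001   0.2416] rows>=1.4
cradle [(array([315.4, 148.5]), 0.92), (array([320.4, 261.2]), 0.69)]
stowed_float [(array([508.3, 168.4]), 0.77)]
locker [(array([406.2, 139.8]), 0.59)]
[156.0679  54.2587]
[785.9093  54.7438]
[402.5201 141.3569]
```

View pics/f.png

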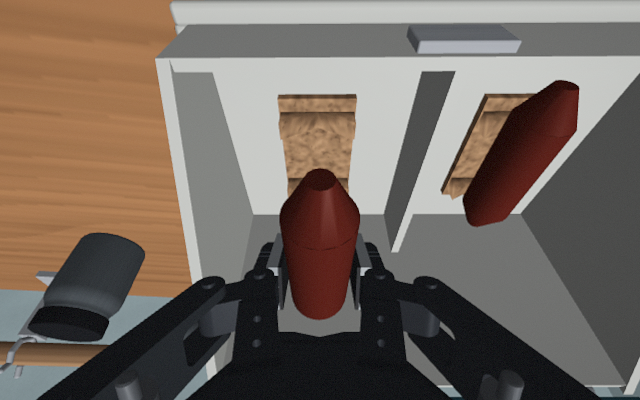

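The wrist view shows the cork cradle right below and ahead: front edge (278..356, 95), saddle step at about (280..355, 112). The twin is untouched at (525,155). I check the predicted saddle corners.

Run:
```python
from plan import *
W=cam('wrist');s0=np.array([.6167,-.0007,0]);Rz=R.from_euler('z',.1276)
for q in ([-.045,-.025,.014],[-.045,.025,.014],[-.045,-.025,.008],[-.045,.025,.008],[-.036,-.025,.028],[-.036,.025,.028],[-.024,-.025,.028],[-.024,.025,.028],[.024,-.025,.028],[.024,.025,.028]): print(q,proj(W,s0+Rz.apply(q)))
print(onz(W,(316.5,112),.028),onz(W,(316.5,95),.028),s0+Rz.apply([-.036,0,.028]))
go(s0)
```

```text
[-0.045, -0.025, 0.014] [278.1963  93.773 ]
[-0.045, 0.025, 0.014] [358.3899  93.8033]
[-0.045, -0.025, 0.008] [279.119   89.0873]
[-0.045, 0.025, 0.008] [357.4884  89.1174]
[-0.036, -0.025, 0.028] [277.5284 118.8971]
[-0.036, 0.025, 0.028] [359.0311 118.9255]
[-0.024, -0.025, 0.028] [279.5528 135.0938]
[-0.024, 0.025, 0.028] [357.0396 135.1194]
[0.024, -0.025, 0.028] [285.9839 186.5469]
[0.024, 0.025, 0.028] [350.713  186.5643]
[ 0.5764 -0.0069  0.028 ] [ 0.5655 -0.0083  0.028 ] [ 0.581  -0.0053  0.028 ]
t 12.95 tcp [0.6236 0.     0.0915] j [-0.2092  0.1698 -0.6759  0.2252  0.1656 -0.2935] F [-0.1133  0.2061 -0.2879] gap 0.0322 50.052589774131775
turn [0. 0. 0.] rows>=0.0 then shift [0.2072 0.0007 0.3028] rows>=1.8
```

Request:
{"fn": "jog_arm", "kwargs": {
  "increments": [
    [[0.0195,-0.0006,0.0342,0,0,0,255],[0.0195,-0.0006,0.0342,0,0,0,255],[0.0195,-0.0006,0.0342,0,0,0,255],[0.0195,-0.0006,0.0342,0,0,0,255],[0.0195,-0.0006,0.0342,0,0,0,255],[0.0195,-0.0006,0.0342,0,0,0,255],[0.0195,-0.0006,0.0342,0,0,0,255],[0,0,0,0,0,0,255],[0,0,0,0,0,0,255]]
  ]
}}

```text
clock: 13.85
tcp_pos: [0.6243, -0.0009, 0.0216]
orientation: [0.258, -0.061, 0.964, 0.016]
wrist_force: [0.1, 0.3, -1.0]
finger_gap: 0.0324
grip_force: 50.7
```

Request:
{"fn": "jog_arm", "kwargs": {
  "increments": [
    [[0,0,0,0,0,0,140],[0,0,0,0,0,0,130],[0,0,0,0,0,0,110],[0,0,0,0,0,0,80],[0,0,0,0,0,0,80],[0,0,0,0,0,0,80],[-0.0195,0,-0.0342,0,0,0,80],[-0.0195,0,-0.0342,0,0,0,80],[-0.0195,0,-0.0342,0,0,0,80],[-0.0195,0,-0.0342,0,0,0,80],[-0.0195,0,-0.0342,0,0,0,80],[-0.0195,0,-0.0342,0,0,0,80],[-0.0195,0,-0.0342,0,0,0,80]]
  ]
}}

```text
clock: 15.15
tcp_pos: [0.6241, -0.001, 0.0922]
orientation: [0.259, -0.061, 0.964, 0.016]
wrist_force: [0.5, 0.4, 0.3]
finger_gap: 0.0586
grip_force: 0.0
```

Run:
```python
from plan import *
W=cam('wrist');
for r in spotter.cut_out('float_blank','wrist'):
    v,u=np.nonzero(r['region']); P=np.array([onz(W,(a,b),.0336)[:2] for a,b in zip(u[::5],v[::5])]); c=P.mean(0); w,V=np.linalg.eigh(np.cov(P.T)); d=V[:,1];t=(P-c)@d
    print(r['conf'],W[0][r['region']].mean(0).round(),r['uv'],c+d*(t.max()+t.min())/2,np.arctan(d[1]/d[0]),np.ptp(t))
go([.42,-.03,.20]); cv2.imwrite('pics/g.png',W[0][:,:,::-1])
```

```text
0.74 [79. 30. 24.] [318.4, 154.3] [ 0.6211 -0.0008] 0.12797741648049413 0.13093896976504305
t 15.25 tcp [ 0.6254 -0.0012  0.0934] j [-0.2109  0.1691 -0.6725  0.2266  0.1666 -0.2953] F [ 0.0887  0.4166 -0.7715] gap 0.0582 0.0
turn [0. 0. 0.] rows>=0.0 then shift [ 0.5025 -0.0108 -0.7858] rows>=4.7
```

View pics/g.png

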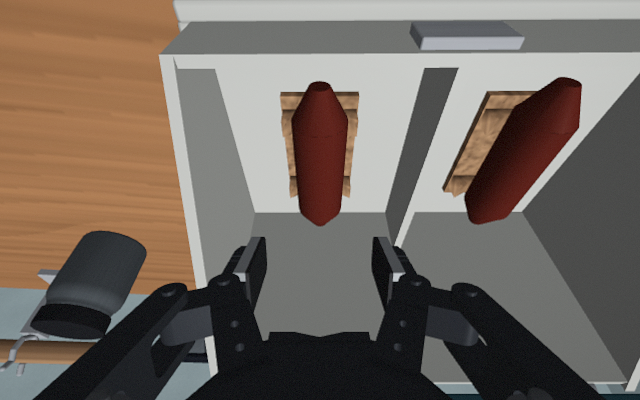

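Both floats lie seated: the new one at (320,150), the twin at (525,150). Now I retreat, set the hand upright and go over the lid.

Request:
{"fn": "jog_arm", "kwargs": {
  "increments": [
    [[0.084,-0.002,-0.131,0,0,0,255],[0.084,-0.002,-0.131,0,0,0,255],[0.084,-0.002,-0.131,0,0,0,255],[0.084,-0.002,-0.131,0,0,0,255],[0.084,-0.002,-0.131,0,0,0,255],[0.084,-0.002,-0.131,0,0,0,255],[0,0,0,0,0.0417,0,255],[0,0,0,0,0.0417,0,255],[0,0,0,0,0.0417,0,255],[0,0,0,0,0.0417,0,255],[0,0,-0.14,0,0,0,255],[0,0,-0.14,0,0,0,255],[0,0,-0.14,0,0,0,255],[0,0,-0.14,0,0,0,255],[0,0,-0.14,0,0,0,255],[0,0,-0.14,0,0,0,255],[0,0,0,0,0,0,255]]
  ]
}}

```text
clock: 16.95
tcp_pos: [0.4201, -0.0305, 0.4121]
orientation: [0.003, -0.063, 0.998, -0.001]
wrist_force: [0.7, -0.2, -0.4]
finger_gap: 0.0002
grip_force: 0.0
```

```bash
cat > lid.py <<'E'
from plan import *
O=np.array([.6094,.0649,0]);Rz=R.from_euler('z',.1276)
def tip(phi,r=.175,gap=0,y=-.085):
    f=np.radians(phi);n=np.array([np.sin(f),np.cos(f)])
    q=np.array([.085,.15])+r*np.array([-np.cos(f),np.sin(f)])+(.010+gap)*n
    return O+Rz.apply([q[0]+.011*np.clip(phi/20,-1,1),y,q[1]])
if __name__=='__main__':
    o=ori(7.31,0)
    p=tip(66.9,gap=.02); print(p)
    go([p[0],p[1],.40],o); go(p,o)
    ph=np.array([66.9]+list(np.arange(60,-33,-6.))); g=[.02]+[0]*(len(ph)-1)
    P=np.array([tip(a,gap=b) for a,b in zip(ph,g)])
    for a,d in zip(ph[1:],o.inv().apply(np.diff(P,axis=0))/.25): print(a,d)
E
python3 lid.py
```

```text
[ 0.6747 -0.0124  0.3227]
t 16.95 tcp [ 0.4201 -0.0305  0.4121] j [-0.2635  0.019   0.1315  1.6765 -0.     -0.3904] F [ 0.747  -0.1525 -0.3819] gap 0.0002 0.0
turn [-0.0008  0.002  -0.0002] rows>=0.0 then shift [-1.0194 -0.0579  0.0486] rows>=5.1
t 16.95 tcp [ 0.4201 -0.0305  0.4121] j [-0.2635  0.019   0.1315  1.6765 -0.     -0.3904] F [ 0.747  -0.1525 -0.3819] gap 0.0002 0.0
turn [-0.0008  0.002  -0.0002] rows>=0.0 then shift [-1.0194 -0.0579  0.3576] rows>=5.4
60.0 [ 0.1511 -0.      0.0647]
54.0 [ 0.0637 -0.      0.0364]
48.0 [ 0.0596 -0.      0.0429]
42.0 [ 0.0548 -0.      0.0488]
36.0 [ 0.0494 -0.      0.0543]
30.0 [ 0.0434 -0.      0.0592]
24.0 [ 0.037  -0.      0.0634]
18.0 [ 0.0346 -0.      0.0669]
12.0 [ 0.0362 -0.      0.0697]
6.0 [ 0.0288 -0.      0.0717]
0.0 [ 0.0212 -0.      0.073 ]
-6.0 [ 0.0135 -0.      0.0734]
-12.0 [ 0.0059 -0.      0.073 ]
-18.0 [-0.0017  0.      0.0719]
-24.0 [-0.0179  0.      0.0699]
-30.0 [-0.0295  0.      0.0672]
```

Request:
{"fn": "jog_arm", "kwargs": {
  "increments": [
    [[-0.132,-0.007,0,0,0,0,255],[-0.132,-0.007,0,0,0,0,255],[-0.132,-0.007,0,0,0,0,255],[-0.132,-0.007,0,0,0,0,255],[-0.132,-0.007,0,0,0,0,255],[-0.132,-0.007,0,0,0,0,255],[-0.132,-0.007,0,0,0,0,255],[-0.132,-0.007,0,0,0,0,255],[0,0,0,0,0,0,255]]
  ]
}}

```text
clock: 17.85
tcp_pos: [0.6883, -0.011, 0.3991]
orientation: [-0.004, -0.064, 0.998, 0.001]
wrist_force: [1.2, -0.4, -0.4]
finger_gap: 0.0
grip_force: 0.0
```

```bash
python3 -c "
from lid import *
go(tip(66.9,gap=.02),ori(7.31,0))"
```

```text
t 17.85 tcp [ 0.6883 -0.011   0.3991] j [-0.1325  0.6861  1.0712  1.9636  0.0002 -0.2598] F [ 1.2274 -0.4441 -0.4425] gap 0.0 0.0
turn [ 0.0007 -0.0024 -0.0001] rows>=0.1 then shift [0.0546 0.0012 0.3053] rows>=1.6
```

Request:
{"fn": "jog_arm", "kwargs": {
  "increments": [
    [[0.0137,0,0.0763,0,0,0,255],[0.0137,0,0.0763,0,0,0,255],[0.0137,0,0.0763,0,0,0,255],[0.0137,0,0.0763,0,0,0,255],[0.0755,0,0.0323,0,0,0,255],[0.0755,0,0.0323,0,0,0,255],[0.0637,0,0.0364,0,0,0,255],[0.0596,0,0.0429,0,0,0,255],[0.0548,0,0.0488,0,0,0,255],[0.0494,0,0.0543,0,0,0,255],[0.0434,0,0.0592,0,0,0,255],[0.037,0,0.0634,0,0,0,255],[0.0346,0,0.0669,0,0,0,255],[0.0362,0,0.0697,0,0,0,255],[0.0288,0,0.0717,0,0,0,255],[0.0212,0,0.073,0,0,0,255],[0.0135,0,0.0734,0,0,0,255],[0.0059,0,0.073,0,0,0,255]]
  ]
}}

```text
clock: 19.65
tcp_pos: [0.5181, -0.031, 0.1313]
orientation: [-0.0, -0.063, 0.998, 0.0]
wrist_force: [-0.3, -0.0, -0.3]
finger_gap: -0.0
grip_force: 0.0
```

Run:
```python
from lid import *
for a in (-20,-27,-30,-32): go(tip(a),ori(7.31,0))
```

```text
t 19.65 tcp [ 0.5181 -0.031   0.1313] j [-0.2145  0.2597 -0.2789  1.0332 -0.0001 -0.3412] F [-0.3251 -0.0029 -0.3429] gap -0.0 0.0
turn [ 0.0001 -0.0003 -0.0003] rows>=0.0 then shift [-0.0357 -0.0059  0.1271] rows>=0.7
t 19.65 tcp [ 0.5181 -0.031   0.1313] j [-0.2145  0.2597 -0.2789  1.0332 -0.0001 -0.3412] F [-0.3251 -0.0029 -0.3429] gap -0.0 0.0
turn [ 0.0001 -0.0003 -0.0003] rows>=0.0 then shift [-0.0653 -0.0059  0.2074] rows>=1.1
t 19.65 tcp [ 0.5181 -0.031   0.1313] j [-0.2145  0.2597 -0.2789  1.0332 -0.0001 -0.3412] F [-0.3251 -0.0029 -0.3429] gap -0.0 0.0
turn [ 0.0001 -0.0003 -0.0003] rows>=0.0 then shift [-0.081  -0.0059  0.2406] rows>=1.3
t 19.65 tcp [ 0.5181 -0.031   0.1313] j [-0.2145  0.2597 -0.2789  1.0332 -0.0001 -0.3412] F [-0.3251 -0.0029 -0.3429] gap -0.0 0.0
turn [ 0.0001 -0.0003 -0.0003] rows>=0.0 then shift [-0.0924 -0.0059  0.2623] rows>=1.4
```

Request:
{"fn": "jog_arm", "kwargs": {
  "increments": [
    [[-0.016,0,0.05,0,0,0,255],[-0.016,0,0.05,0,0,0,255],[-0.016,0,0.05,0,0,0,255],[-0.016,0,0.05,0,0,0,255],[-0.01,0,0.02,0,0,0,255],[-0.005,0,0.012,0,0,0,255],[-0.004,0,0.01,0,0,0,255]]
  ]
}}

```text
clock: 20.35
tcp_pos: [0.5412, -0.0287, 0.072]
orientation: [0.0, -0.063, 0.998, -0.0]
wrist_force: [0.5, 0.9, 0.8]
finger_gap: 0.0002
grip_force: 0.0
```

Run:
```python
from lid import *
for a in (-30,-32): go(tip(a),ori(7.31,0))
S=cam('scene');cv2.imwrite('pics/i.png',cv2.resize(S[0][85:275,280:440],(640,600),interpolation=2)[:,:,::-1])
for t in ['lid_hinge','lid_edge','lock_mouth']:print(t,[(np.round(r['uv'],1),round(r['conf'],2)) for r in spotter.landmark_of(t,'scene')[:2]])
for q in ([-.095,0,.05],[.085,0,.15]): print(proj(S,O+Rz.apply(q)))
```

```text
t 20.35 tcp [ 0.5412 -0.0287  0.072 ] j [-0.2011  0.3513 -0.3093  0.91   -0.0001 -0.3281] F [0.4534 0.916  0.8403] gap 0.0002 0.0
turn [-0.      0.0001 -0.0002] rows>=0.0 then shift [ 0.0118 -0.0035  0.0033] rows>=0.1
t 20.35 tcp [ 0.5412 -0.0287  0.072 ] j [-0.2011  0.3513 -0.3093  0.91   -0.0001 -0.3281] F [0.4534 0.916  0.8403] gap 0.0002 0.0
turn [-0.      0.0001 -0.0002] rows>=0.0 then shift [ 0.0004 -0.0035  0.0249] rows>=0.1
lid_hinge [(array([393.3, 198.2]), 0.79)]
lid_edge [(array([335.4, 195. ]), 0.65)]
lock_mouth [(array([341.5, 183.8]), 0.83)]
[332.7365 194.458 ]
[391.4399 199.0596]
```

View pics/i.png

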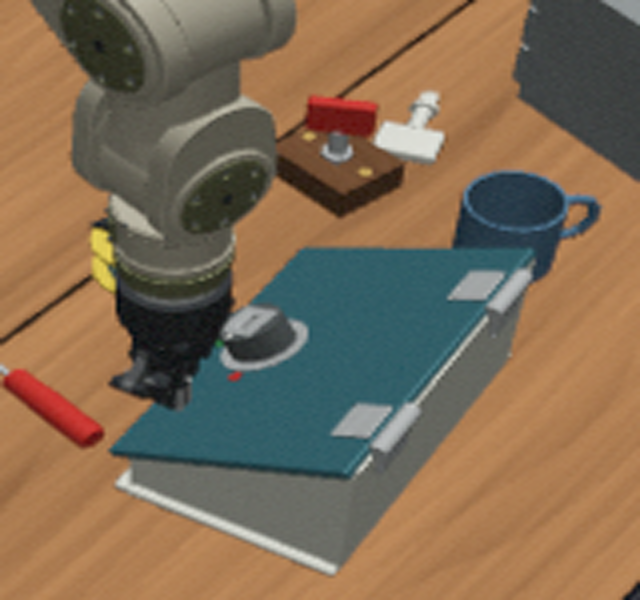

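The lid looks almost shut, with the knob at (386,187) in the scene. I press it down until the force rises.

Request:
{"fn": "jog_arm", "kwargs": {
  "increments": [
    [[0,0,0.012,0,0,0,255],[0,0,0.012,0,0,0,255],[0,0,0,0,0,0,255]]
  ]
}}

```text
clock: 20.85
tcp_pos: [0.5417, -0.0288, 0.0702]
orientation: [0.002, -0.064, 0.998, -0.001]
wrist_force: [-8.2, 1.0, 26.0]
finger_gap: 0.0
grip_force: 13.4
```

Request:
{"fn": "jog_arm", "kwargs": {
  "increments": [
    [[0,0,0.008,0,0,0,255],[0,0,0.008,0,0,0,255],[0,0,0,0,0,0,255]]
  ]
}}

```text
clock: 21.15
tcp_pos: [0.5419, -0.0289, 0.0697]
orientation: [0.003, -0.064, 0.998, -0.001]
wrist_force: [-17.4, 3.4, 52.1]
finger_gap: 0.0002
grip_force: 26.7
```

Lid is shut: stiff at 52 N. I back off and view the lock along its axis.

```bash
cat >> lid.py <<'E'
def L(q): return O+Rz.apply(q)
Rl=R.from_euler('y',-30,degrees=True)
M=L(np.array([.085,0,.15])+Rl.apply([-.155,0,.040])); A=Rz.apply(Rl.apply([0,0,1]))
E
python3 - <<'E'
from lid import *
print(M,A); go([.5419,-.0289,.17]); go(M+.13*A,ori(7.31,30,0))
E
```

```text
[0.5407 0.0561 0.1071] [-0.4959 -0.0636  0.866 ]
t 21.15 tcp [ 0.5419 -0.0289  0.0697] j [-0.2009  0.3503 -0.3171  0.897  -0.0004 -0.3283] F [-17.3709   3.358   52.1113] gap 0.0002 26.733975112438202
turn [0. 0. 0.] rows>=0.0 then shift [-0.0022 -0.0011 -0.4011] rows>=2.0
t 21.15 tcp [ 0.5419 -0.0289  0.0697] j [-0.2009  0.3503 -0.3171  0.897  -0.0004 -0.3283] F [-17.3709   3.358   52.1113] gap 0.0002 26.733975112438202
turn [-0.0008 -0.1648  0.0001] rows>=3.5 then shift [-0.1081  0.3377 -0.6304] rows>=3.6
```

Request:
{"fn": "jog_arm", "kwargs": {
  "increments": [
    [[0,0,-0.1,0,0,0,255],[0,0,-0.1,0,0,0,255],[0,0,-0.1,0,0,0,0],[0,0,-0.1,0,0,0,0],[0,0,0,0,-0.0415,0,0],[0,0,0,0,-0.0415,0,0],[0,0,0,0,-0.0415,0,0],[0,0,0,0,-0.0415,0,0],[0.023,0.0845,-0.071,0,0,0,0],[0.023,0.0845,-0.071,0,0,0,0],[0.023,0.0845,-0.071,0,0,0,0],[0.023,0.0845,-0.071,0,0,0,0],[0,0,0,0,0,0,0]]
  ]
}}

```text
clock: 22.45
tcp_pos: [0.4742, 0.0497, 0.214]
orientation: [0.259, -0.063, 0.964, 0.017]
wrist_force: [-0.1, 0.4, 0.4]
finger_gap: 0.0851
grip_force: 0.0
```

Run:
```python
from lid import *
W=cam('wrist')
for t in ['lock_mouth','lid_edge','lid_hinge']:print(t,[(np.round(r['uv'],1),round(r['conf'],2)) for r in spotter.landmark_of(t,'wrist')[:2]])
print('pred',proj(W,M),proj(W,L(np.array([.085,0,.15])+Rl.apply([-.208,0,.005]))))
# metric rectified view of the knob top plane (x=lid -x.. along slot), 40 px/cm
H=L([.085,0,.15]); ex=Rz.apply(Rl.apply([1,0,0])); ey=Rz.apply([0,1,0])
px=4000.; n=400
src=np.array([M+ex*a+ey*b for a,b in ((-.05,-.05),(.05,-.05),(.05,.05),(-.05,.05))])
uv=np.array([proj(W,x) for x in src],np.float32); print(uv)
Hm=cv2.getPerspectiveTransform(uv,np.float32([[n,n],[n,0],[0,0],[0,n]]))  # up=+lid x, left=+y
im=cv2.warpPerspective(W[0],Hm,(n,n))[:,:,::-1]
u,v=map(int,proj(W,M)); 
cv2.imwrite('pics/j.png',np.hstack([im,cv2.resize(W[0],(400,250))[:,:,::-1].copy() if 0 else cv2.resize(W[0][max(0,v-100):v+100,max(0,u-100):u+100],(400,400),interpolation=2)[:,:,::-1]]))
go(M+.13*A,ori(7.31,30,0))
```

```text
lock_mouth [(array([314.7, 188.4]), 0.67)]
lid_edge [(array([314.5, 132.3]), 0.6)]
lid_hinge [(array([315.8, 295.1]), 0.86)]
pred [315.9928 189.3458] [316.2586 132.5158]
[[263.5979 139.0679]
 [268.9558 234.2543]
 [363.0005 234.4542]
 [368.3409 139.3665]]
t 22.65 tcp [0.4755 0.0477 0.2119] j [-0.1579 -0.2715 -0.7455  0.5927  0.14   -0.2483] F [ 0.0902 -0.6778 -0.5106] gap 0.0852 0.0
turn [-0.0002 -0.0007 -0.0003] rows>=0.0 then shift [-0.0183 -0.0001 -0.0254] rows>=0.2
```

View pics/j.png

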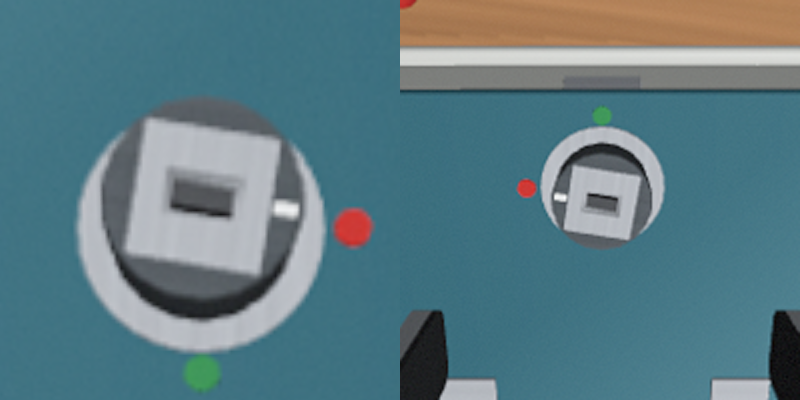

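The view shows the slot centre at rectified (203,195), turned about 9.2° clockwise, with the white pointer near the red dot and the green dot at (201,373). Next, the key.

Run:
```python
from lid import *
go([.40,.31,.24],ori(24,0))
```

```text
t 22.65 tcp [0.4755 0.0477 0.2119] j [-0.1579 -0.2715 -0.7455  0.5927  0.14   -0.2483] F [ 0.0902 -0.6778 -0.5106] gap 0.0852 0.0
turn [-0.0243  0.1648 -0.0909] rows>=4.0 then shift [-0.1509  1.0812 -0.1123] rows>=5.5
```

Request:
{"fn": "jog_arm", "kwargs": {
  "increments": [
    [[0,0,0,-0.0049,0.033,-0.0182,0],[0,0,0,-0.0049,0.033,-0.0182,0],[0,0,0,-0.0049,0.033,-0.0182,0],[0,0,0,-0.0049,0.033,-0.0182,0],[0,0,0,-0.0049,0.033,-0.0182,0],[-0.0216,0.1545,-0.016,0,0,0,0],[-0.0216,0.1545,-0.016,0,0,0,0],[-0.0216,0.1545,-0.016,0,0,0,0],[-0.0216,0.1545,-0.016,0,0,0,0],[-0.0216,0.1545,-0.016,0,0,0,0],[-0.0216,0.1545,-0.016,0,0,0,0],[-0.0216,0.1545,-0.016,0,0,0,0],[0,0,0,0,0,0,0],[0,0,0,0,0,0,0]]
  ]
}}

```text
clock: 24.05
tcp_pos: [0.3999, 0.3107, 0.2392]
orientation: [-0.001, -0.209, 0.978, -0.0]
wrist_force: [0.4, -0.4, -0.7]
finger_gap: 0.0851
grip_force: 0.0
```

```bash
cat > key.py <<'E'
from lid import *
W=cam('wrist')
for t in ['key_collar','key_block','key']:print(t,[(np.round(r['uv'],1),round(r['conf'],2),onz(W,r['uv'],dict(key_collar=.036,key_block=0,key=.014)[t])) for r in spotter.landmark_of(t,'wrist')[:3]])
im=W[0].astype(int); m=((im[:,:,0]>90)&(im[:,:,1]*3<im[:,:,0])&(im[:,:,2]*3<im[:,:,0])).astype(np.uint8)
n,lab,st,ce=cv2.connectedComponentsWithStats(m)
for i in range(1,n):
    if st[i,4]>150:
        print('red',st[i],ce[i],W[0][lab==i].mean(0).round())
        v,u=np.nonzero(lab==i);(c,wh,an)=cv2.minAreaRect(np.column_stack([u,v]).astype(np.float32))
        P=np.array([onz(W,q,.110)[:2] for q in cv2.boxPoints((c,wh,an))]);print(P,P.mean(0),np.linalg.norm(np.diff(P,axis=0),axis=1))
        for a in range(3): e=P[a+1]-P[a];print(np.degrees(np.arctan2(e[1],e[0])),end=' ')
        print()
go([.40,.31,.24],ori(24,0))
import sys
if len(sys.argv)>1: cv2.imwrite('pics/'+sys.argv[1],W[0][:,:,::-1])
E
python3 key.py k.png
```

```text
key_collar [(array([317.8, 189.9]), 0.6, array([0.4255, 0.3213, 0.036 ])), (array([397.6, 226.4]), 0.59, array([0.4283, 0.4411, 0.036 ]))]
key_block [(array([320.9, 181.1]), 0.65, array([0.4217, 0.3244, 0.    ]))]
key [(array([407.4, 223. ]), 0.82, array([0.4242, 0.4616, 0.014 ])), (array([316.9, 188.2]), 0.74, array([0.4298, 0.3218, 0.014 ]))]
red [   8   42   47   77 2080] [30.3418 81.4361] [171.  44.  40.]
[[0.4563 0.0129]
 [0.3835 0.026 ]
 [0.3811 0.0491]
 [0.4543 0.0377]] [0.4188 0.0314] [0.0739 0.0232 0.0742]
169.8013660171087 96.00584254299288 -8.892874917023393 
red [313 183  14  55 601] [319.7787 212.0433] [185.  51.  48.]
[[0.4016 0.3039]
 [0.3956 0.3152]
 [0.4487 0.3437]
 [0.4552 0.3317]] [0.4253 0.3236] [0.0128 0.0603 0.0136]
118.13776197058922 28.202732571811495 -61.61637261663095 
t 24.25 tcp [0.4002 0.3092 0.2398] j [ 0.4986  0.1775 -0.1107  1.2841  0.0006  0.0812] F [ 0.6369 -0.3616  0.5762] gap 0.0855 0.0
turn [ 0.0001 -0.0005 -0.0005] rows>=0.0 then shift [-0.0007  0.0032 -0.0008] rows>=0.0
```

View pics/k.png

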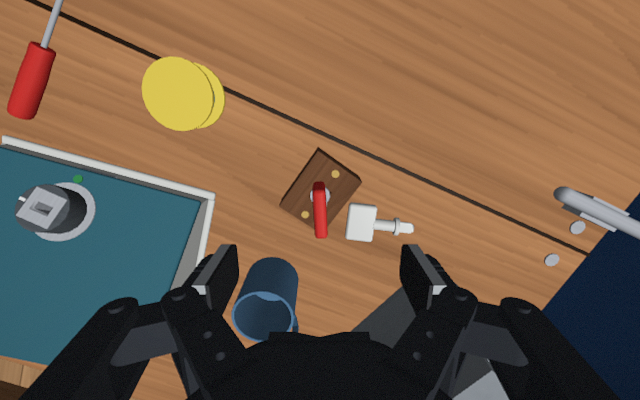

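The wrist view shows the red key upright in its block at (319,212), with the white key beside it at (375,222), not to be touched. The fingers will close across the red handle.

```bash
python3 -c "
from lid import *
go([.4255,.3225,.15],ori(28.2,0))"
```

```text
t 24.25 tcp [0.4002 0.3092 0.2398] j [ 0.4986  0.1775 -0.1107  1.2841  0.0006  0.0812] F [ 0.6369 -0.3616  0.5762] gap 0.0855 0.0
turn [ 0.0002 -0.0005 -0.0238] rows>=0.5 then shift [-0.1144 -0.001   0.3592] rows>=1.9
```

Request:
{"fn": "jog_arm", "kwargs": {
  "increments": [
    [[0,0,0,0,0,-0.0238,0],[-0.0229,0,0.0718,0,0,0,0],[-0.0229,0,0.0718,0,0,0,0],[-0.0229,0,0.0718,0,0,0,0],[-0.0229,0,0.0718,0,0,0,0],[-0.0229,0,0.0718,0,0,0,0],[0,0,0,0,0,0,0],[0,0,0,0,0,0,0]]
  ]
}}

```text
clock: 25.05
tcp_pos: [0.4248, 0.3231, 0.1506]
orientation: [-0.001, -0.244, 0.97, 0.0]
wrist_force: [-0.3, 0.2, 0.1]
finger_gap: 0.0856
grip_force: 0.0
```

```bash
python3 key.py
```

```text
key_collar [(array([315.7, 193.5]), 0.91, array([0.4301, 0.3231, 0.036 ])), (array([415.5, 238.4]), 0.6, array([0.4242, 0.4358, 0.036 ]))]
key_block [(array([319.2, 179.3]), 0.6, array([0.4242, 0.3239, 0.    ])), (array([319.8, 193.4]), 0.45, array([0.438 , 0.3321, 0.    ]))]
key [(array([433.5, 240.8]), 0.93, array([0.4228, 0.4679, 0.014 ])), (array([319.1, 186.8]), 0.8, array([0.4281, 0.3259, 0.014 ]))]
red [ 309  178   20   80 1271] [318.3281 220.8938] [183.  50.  47.]
[[0.4553 0.3317]
 [0.4015 0.3034]
 [0.3953 0.3148]
 [0.4486 0.3442]] [0.4252 0.3236] [0.0608 0.0129 0.0608]
-152.28688186280624 118.29997908149763 28.88695822179177 
t 25.25 tcp [0.4253 0.3241 0.1518] j [ 0.5006  0.2719 -0.2091  1.0883  0.0007  0.0066] F [0.1038 0.1059 0.6176] gap 0.0851 0.0
turn [0.0002 0.0004 0.0239] rows>=0.5 then shift [ 0.1154 -0.0104 -0.3529] rows>=1.9
```

Request:
{"fn": "jog_arm", "kwargs": {
  "increments": [
    [[0,0,0.0535,0,0,0,0],[0,0,0.0535,0,0,0,0],[0,0,0.0535,0,0,0,0],[0,0,0.0535,0,0,0,0],[0,0,0.0535,0,0,0,0],[0,0,0.0535,0,0,0,0],[0,0,0,0,0,0,255],[0,0,0,0,0,0,255],[0,0,0,0,0,0,255],[0,0,0,0,0,0,255],[0,0,0,0,0,0,255],[0,0,0,0,0,0,255],[0,0,0,0,0,0,255],[0,0,0,0,0,0,255],[0,0,0,0,0,0,255]]
  ],
  "force": 80
}}

```text
clock: 26.75
tcp_pos: [0.4252, 0.3243, 0.0711]
orientation: [0.0, -0.245, 0.97, 0.0]
wrist_force: [-0.5, -1.0, 5.5]
finger_gap: 0.013
grip_force: 77.8
```

Request:
{"fn": "jog_arm", "kwargs": {
  "increments": [
    [[0,0,-0.05,0,0,0,255],[0,0,-0.08,0,0,0,255],[0,0,-0.1,0,0,0,255],[0,0,-0.1,0,0,0,255],[0,0,-0.1,0,0,0,255],[0,0,-0.1,0,0,0,255],[0,0,-0.1,0,0,0,255],[0,0,0,0,0,0,255]]
  ]
}}

```text
clock: 27.55
tcp_pos: [0.4263, 0.3249, 0.2318]
orientation: [0.003, -0.245, 0.97, 0.001]
wrist_force: [1.0, 0.5, -1.3]
finger_gap: 0.0134
grip_force: 77.8
```

```bash
cat > kh.py <<'E'
from lid import *
import sys
W=cam('wrist'); s=env.get_state(); o=rot(s['orientation'])
c=cams.read_camera('wrist'); print('mount',np.array(c['mount']).round(4).tolist())
tl=lambda p: s['tcp_pos']+o.apply(p)
for z in (0.03,.049,.071): print('axis z',z,proj(W,tl([0,0,z])))
for t in ['key_collar','key']:print(t,[(np.round(r['uv'],1),round(r['conf'],2)) for r in spotter.landmark_of(t,'wrist')[:3]])
cv2.imwrite('pics/'+sys.argv[1],cv2.resize(W[0][150:350,220:420],(600,600),interpolation=2)[:,:,::-1])
go(M+.14*A,ori(7.31,30,-80.8)); go([.45,.2,.25],ori(7.31,30,-80.8))
E
python3 kh.py l.png
```

```text
mount [[0.0014, -0.9533, -0.3021, 0.0773], [1.0, 0.0012, 0.0008, 0.0002], [-0.0004, -0.3021, 0.9533, -0.1435], [0.0, 0.0, 0.0, 1.0]]
axis z 0.03 [318.149 222.209]
axis z 0.049 [318.1915 211.9522]
axis z 0.071 [318.2323 202.0969]
key_collar [(array([395.4, 212.7]), 0.98), (array([319.4, 226.3]), 0.56)]
key [(array([318.8, 212.3]), 0.95), (array([ 65.7, 127.5]), 0.33)]
t 27.75 tcp [0.4241 0.3237 0.2266] j [ 0.501   0.2361 -0.0691  1.2683  0.0008  0.0065] F [ 0.6544  0.1144 -1.2277] gap 0.0128 77.81534850597382
turn [ 0.136  -0.1106 -0.3241] rows>=7.8 then shift [ 1.0995 -0.2227  0.0173] rows>=5.6
t 27.75 tcp [0.4241 0.3237 0.2266] j [ 0.501   0.2361 -0.0691  1.2683  0.0008  0.0065] F [ 0.6544  0.1144 -1.2277] gap 0.0128 77.81534850597382
turn [ 0.136  -0.1106 -0.3241] rows>=7.8 then shift [ 0.4843 -0.1609 -0.061 ] rows>=2.6
```

View pics/l.png

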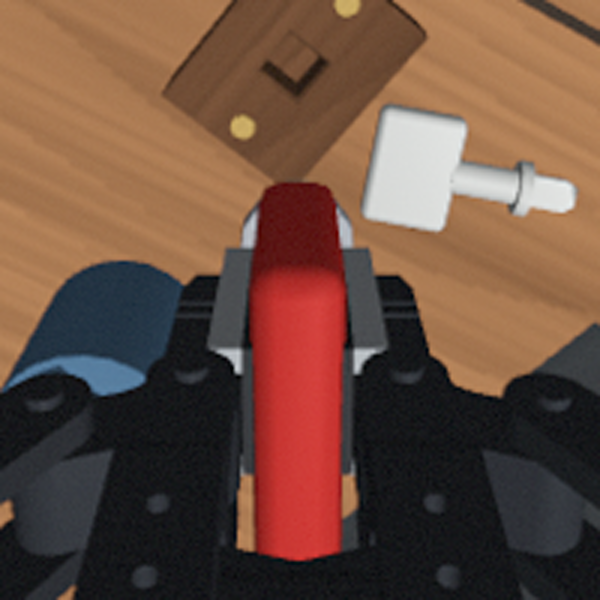

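The crop shows the red key held centred between the fingers at about (319,240), and the block is empty; the white key is untouched. I work out the in-hand offset from the handle's near end face.

Run:
```python
from lid import *
from scipy.optimize import fsolve
W=cam('wrist'); c=cams.read_camera('wrist');K=W[1];Tm=np.array(c['mount'])
def pt(p): q=K@(Tm[:3,:3].T@(np.array(p)-Tm[:3,3])); return q[:2]/q[2]
im=W[0].astype(int)
print([(v,im[v,314:323].mean(0).round().astype(int).tolist()) for v in range(204,256,2)])
for u0 in range(300,338,2): pass
print([ (u,im[230,u].tolist()) for u in range(296,342,3)])
for vb,vt in ((211,245),(211,242),(212,247)):
    f=lambda x:[pt([x[0]+.028,0,x[1]])[1]-vt,pt([x[0]+.028,0,x[1]+.04])[1]-vb]
    print(vb,vt,fsolve(f,[0,-.04]))
print('collar edge rows:',pt([.013,0,.035]),pt([-.013,0,.035]),'tip',pt([0,0,.057]))
```

```text
[(204, [113, 78, 53]), (206, [112, 78, 53]), (208, [112, 77, 52]), (210, [99, 67, 50]), (212, [89, 20, 20]), (214, [89, 20, 19]), (216, [89, 19, 17]), (218, [90, 21, 20]), (220, [89, 21, 18]), (222, [91, 22, 20]), (224, [90, 19, 19]), (226, [90, 20, 18]), (228, [91, 21, 20]), (230, [91, 21, 19]), (232, [91, 20, 19]), (234, [91, 19, 17]), (236, [92, 21, 19]), (238, [102, 23, 21]), (240, [134, 32, 29]), (242, [160, 39, 37]), (244, [174, 44, 41]), (246, [182, 47, 43]), (248, [192, 50, 46]), (250, [202, 57, 53]), (252, [203, 58, 54]), (254, [204, 58, 54])]
[(296, [160, 114, 77]), (299, [162, 112, 73]), (302, [182, 186, 193]), (305, [98, 62, 65]), (308, [86, 19, 15]), (311, [90, 20, 18]), (314, [93, 23, 21]), (317, [90, 17, 15]), (320, [93, 24, 25]), (323, [90, 18, 15]), (326, [92, 19, 20]), (329, [100, 26, 25]), (332, [108, 17, 15]), (335, [182, 186, 194]), (338, [150, 107, 77]), (341, [160, 113, 76])]
211 245 [-0.0078 -0.0366]
211 242 [-0.012  -0.0259]
212 247 [-0.0075 -0.039 ]
collar edge rows: [318.2033 204.029 ] [318.1756 238.5904] tip [318.2339 210.2339]
```

Run:
```python
from lid import *
from scipy.optimize import brentq
W=cam('wrist'); c=cams.read_camera('wrist');K=W[1];Tm=np.array(c['mount'])
def pt(p): q=K@(Tm[:3,:3].T@(np.array(p)-Tm[:3,3])); return q[:2]/q[2]
for vb in (210,211,212): print('bottom',brentq(lambda a:pt([a+.028,0,.001])[1]-vb,-.05,.03), 'r', brentq(lambda a:pt([a+.026,0,.001])[1]-vb,-.05,.03))
for vt in (245,247,250): print('top',brentq(lambda a:pt([a+.028,0,-.039])[1]-vt,-.05,.03))
# collar visible sides: grey pixels beside the handle
im=W[0].astype(int); g=(abs(im[:,:,0]-im[:,:,2])<30)&(im[:,:,0]>120)
for v in range(208,240,2): 
    u=np.nonzero(g[v,295:345])[0]+295; print(v,(u.min(),u.max(),len(u)) if len(u) else None,end=' ')
th=np.linspace(0,2*np.pi,73)
for a in (-.008,-.004,0):
  for z in (.029,.035):
    E=np.array([pt([a+.013*np.cos(t),.013*np.sin(t),z]) for t in th]);print('\n',a,z,E[:,0].min(),E[:,0].max(),'v at widest',E[E[:,0].argmin(),1],E[:,1].min(),E[:,1].max())
s=env.get_state();o=rot(s['orientation'])
print('grasp centre minus tcp in tool (top view est)',ori(28.2,0).inv().apply(np.array([.4252,.3236,0])-[.4252,.3243,0]), ori(28.2,0).inv().apply(np.array([.4301,.3231,0])-[.4252,.3243,0]))
```

```text
bottom -0.006261793252715632 r -0.0042617932527156035
bottom -0.006855351495014307 r -0.004855351495014296
bottom -0.007450288823405297 r -0.005450288823405292
top -0.00651185579093602
top -0.007445610748973753
top -0.008854754570654546
208 (np.int64(344), np.int64(344), 1) 210 (np.int64(343), np.int64(344), 2) 212 (np.int64(343), np.int64(344), 2) 214 (np.int64(343), np.int64(344), 2) 216 (np.int64(342), np.int64(344), 3) 218 (np.int64(342), np.int64(344), 3) 220 (np.int64(332), np.int64(344), 4) 222 (np.int64(304), np.int64(344), 8) 224 (np.int64(302), np.int64(344), 12) 226 (np.int64(301), np.int64(344), 12) 228 (np.int64(301), np.int64(337), 9) 230 (np.int64(301), np.int64(337), 9) 232 (np.int64(301), np.int64(337), 7) 234 None 236 None 238 None 
 -0.008 0.029 299.1131151908661 337.21822978502564 v at widest 235.96868978372015 218.34674507364338 252.91692584158181

 -0.008 0.035 299.683411416297 336.67605334431573 v at widest 232.13929610902792 214.9642274256453 248.67790725045847

 -0.004 0.029 298.9955048403894 337.34424686563585 v at widest 230.61804989617525 212.7678127510643 247.7816523083239

 -0.004 0.035 299.57279548521404 336.79500431960173 v at widest 226.9220794568635 209.5311319332973 243.66471876216963

 0 0.029 298.8763808261393 337.4718856228839 v at widest 225.1985464287722 207.11554917807518 242.5816445012878

 0 0.035 299.4607979940398 336.915440794455 v at widest 221.6397013198817 204.02877681024762 238.59016583988776
grasp centre minus tcp in tool (top view est) [ 0.0003 -0.0006  0.    ] [-0.0038 -0.0034  0.    ]
```

```bash
cat >> lid.py <<'E'
ex=Rz.apply(Rl.apply([1,0,0])); ey=Rz.apply([0,1,0]); M1=M+.0012*ex-.0008*ey
OI=ori(7.31,30,-80.8)
E
python3 -c "
from lid import *
go(M1+.13*A,OI); go(M1+.117*A,OI)"
```

```text
t 27.95 tcp [0.4242 0.3237 0.2267] j [ 0.501   0.2363 -0.0685  1.2685  0.0007  0.0065] F [ 0.0315 -0.1797 -0.9031] gap 0.0133 77.81585410237312
turn [ 0.1359 -0.1105 -0.3241] rows>=7.8 then shift [ 1.1023 -0.2272  0.0572] rows>=5.6
t 27.95 tcp [0.4242 0.3237 0.2267] j [ 0.501   0.2363 -0.0685  1.2685  0.0007  0.0065] F [ 0.0315 -0.1797 -0.9031] gap 0.0133 77.81585410237312
turn [ 0.1359 -0.1105 -0.3241] rows>=7.8 then shift [ 1.1023 -0.2272  0.1092] rows>=5.7
```

Request:
{"fn": "jog_arm", "kwargs": {
  "increments": [
    [[0,0,0,0.0151,-0.0123,-0.036,255],[0,0,0,0.0151,-0.0123,-0.036,255],[0,0,0,0.0151,-0.0123,-0.036,255],[0,0,0,0.0151,-0.0123,-0.036,255],[0,0,0,0.0151,-0.0123,-0.036,255],[0,0,0,0.0151,-0.0123,-0.036,255],[0,0,0,0.0151,-0.0123,-0.036,255],[0,0,0,0.0151,-0.0123,-0.036,255],[0,0,0,0.0151,-0.0123,-0.036,255],[0,0,0,0,0,0,255]]
  ]
}}

```text
clock: 28.95
tcp_pos: [0.4222, 0.3226, 0.2257]
orientation: [0.207, -0.672, 0.694, -0.155]
wrist_force: [-1.1, -0.3, -0.4]
finger_gap: 0.0135
grip_force: 78.0
```

Request:
{"fn": "jog_arm", "kwargs": {
  "increments": [
    [[0.1378,-0.0284,0.0072,0,0,0,255],[0.1378,-0.0284,0.0072,0,0,0,255],[0.1378,-0.0284,0.0072,0,0,0,255],[0.1378,-0.0284,0.0072,0,0,0,255],[0.1378,-0.0284,0.0072,0,0,0,255],[0.1378,-0.0284,0.0072,0,0,0,255],[0.1378,-0.0284,0.0072,0,0,0,255],[0.1378,-0.0284,0.0072,0,0,0,255],[0,0,0,0,0,0,255],[0,0,0,0,0,0,255]]
  ]
}}

```text
clock: 29.95
tcp_pos: [0.4783, 0.0462, 0.221]
orientation: [0.208, -0.669, 0.696, -0.154]
wrist_force: [-0.6, -0.9, -1.7]
finger_gap: 0.0129
grip_force: 78.0
```

```bash
cat > slot.py <<'E'
from lid import *
def slot(show=True):
    W=cam('wrist'); n=400
    src=[M+ex*a+ey*b for a,b in ((-.05,-.05),(.05,-.05),(.05,.05),(-.05,.05))]
    Hm=cv2.getPerspectiveTransform(np.float32([proj(W,x) for x in src]),np.float32([[n,n],[n,0],[0,0],[0,n]]))
    im=cv2.warpPerspective(W[0],Hm,(n,n)); cv2.imwrite('pics/rect.png',im[:,:,::-1])
    for r in spotter.landmark_of('lock_mouth','wrist')[:2]:
        q=cv2.perspectiveTransform(np.float32([[r['uv']]]),Hm)[0,0]; print('lm',r['conf'],np.round(r['uv'],1),'rect',q)
    print('pred M1 uv',proj(W,M1))
    hsv=cv2.cvtColor(im,cv2.COLOR_RGB2HSV)
    for th in (120,150,170,185):
        m=((hsv[:,:,1]<40)&(hsv[:,:,2]>th)).astype(np.uint8)
        c,h=cv2.findContours(m,cv2.RETR_CCOMP,cv2.CHAIN_APPROX_NONE)
        for k,(a,b) in enumerate(zip(c,h[0])):
            A_=cv2.contourArea(a)
            if A_>600: print(th,'hole' if b[3]>=0 else 'blob',A_,[np.round(x,1) for x in cv2.minAreaRect(a)])
    return W
if __name__=='__main__':
    slot(); go(M1+.117*A,OI)
E
python3 slot.py
```

```text
lm 0.72 [320.6 184.1] rect [205.2189 197.6167]
pred M1 uv [320.0962 184.6639]
120 blob 32745.0 [array([242.1, 202.8]), array([224.3, 246. ]), np.float64(8.8)]
120 hole 2051.5 [array([203.3, 196.4]), array([65.7, 34.2]), np.float64(10.6)]
120 blob 812.5 [array([33. , 91.8]), array([60.1, 18. ]), np.float64(18.4)]
150 blob 18759.0 [array([215.3, 198.9]), array([166.4, 137.8]), np.float64(9.3)]
150 hole 2667.0 [array([201.9, 194.3]), array([76. , 40.8]), np.float64(9.5)]
150 blob 11758.0 [array([248.6, 203. ]), array([210.5, 245.6]), np.float64(6.1)]
150 blob 705.0 [array([31.8, 91.1]), array([52.8, 17.4]), np.float64(18.4)]
170 blob 17412.0 [array([201.4, 196.4]), array([133.6, 134.8]), np.float64(9.6)]
170 hole 3364.5 [array([202.2, 193.6]), array([82.6, 45. ]), np.float64(9.1)]
170 blob 10616.0 [array([250.5, 203.2]), array([203.5, 244.4]), np.float64(6.7)]
185 blob 16131.0 [array([201.2, 196.1]), array([129.4, 130.9]), np.float64(9.5)]
185 hole 4167.5 [array([202.9, 195. ]), array([89. , 53.7]), np.float64(7.0)]
185 blob 8589.0 [array([257.7, 205.8]), array([185. , 240.7]), np.float64(9.4)]
t 30.05 tcp [0.4778 0.048  0.2208] j [-0.159  -0.2747 -0.7263  0.613   0.1438 -1.6581] F [ 0.1486  0.4998 -1.197 ] gap 0.0126 77.9954905807972
turn [-0.0002  0.0006 -0.0006] rows>=0.0 then shift [0.0034 0.0024 0.0527] rows>=0.3
```

```bash
cat >> lid.py <<'E'
M2=M+.0011*ex-.0004*ey
def kt(h,a=-.0052,b=.0004,sp=-80.6):
    "TCP for blade tip h above mouth"
    o=ori(7.31,30,sp); return M2+A*(.057+h)-o.apply([a,b,0]),o
E
python3 -c "
from lid import *
go(*kt(.006)); go(*kt(-.01))"
```

```text
t 30.05 tcp [0.4778 0.048  0.2208] j [-0.159  -0.2747 -0.7263  0.613   0.1438 -1.6581] F [ 0.1486  0.4998 -1.197 ] gap 0.0126 77.9954905807972
turn [-0.0002  0.0006  0.0005] rows>=0.0 then shift [0.0227 0.0014 0.2687] rows>=1.3
t 30.05 tcp [0.4778 0.048  0.2208] j [-0.159  -0.2747 -0.7263  0.613   0.1438 -1.6581] F [ 0.1486  0.4998 -1.197 ] gap 0.0126 77.9954905807972
turn [-0.0002  0.0006  0.0005] rows>=0.0 then shift [0.0227 0.0014 0.3327] rows>=1.7
```

Request:
{"fn": "jog_arm", "kwargs": {
  "increments": [
    [[0.0057,0.0004,0.067,0,0,0,255],[0.0057,0.0004,0.067,0,0,0,255],[0.0057,0.0004,0.067,0,0,0,255],[0.0057,0.0004,0.067,0,0,0,255],[0,0,0,0,0,0,255],[0,0,0,0,0,0,255]]
  ]
}}

```text
clock: 30.65
tcp_pos: [0.5103, 0.0475, 0.1621]
orientation: [0.208, -0.672, 0.694, -0.154]
wrist_force: [0.7, 0.4, -0.9]
finger_gap: 0.013
grip_force: 78.0
```

Run:
```python
from lid import *
from slot import slot
W=slot(); go(*kt(.006)); go(*kt(-.006))
for t in ['key_collar','key','lock_mouth']:print(t,[(np.round(r['uv'],1),round(r['conf'],2)) for r in spotter.landmark_of(t,'wrist')[:3]])
for n in ('scene','top'):
    C=cam(n)
    for t in ['key_collar','key','lock_mouth']:print(n,t,[(np.round(r['uv'],1),round(r['conf'],2)) for r in spotter.landmark_of(t,n)[:3]])
    s=env.get_state();o=rot(s['orientation'])
    for a in (0,-.0052): print('pred collar,tip',a,proj(C,s['tcp_pos']+o.apply([a,0,.035])),proj(C,s['tcp_pos']+o.apply([a,0,.057])))
    print('mouth',proj(C,M2))
```

```text
lm 0.9 [315.2 209.5] rect [210.7631 184.9935]
pred M1 uv [318.7564 211.2199]
120 blob 2150.0 [array([199.5, 395.5]), array([  7., 399.]), np.float64(90.0)]
120 blob 12617.5 [array([214.3, 199. ]), array([172. , 140.9]), np.float64(9.5)]
120 blob 11122.5 [array([266.6, 206.5]), array([188.1, 238.6]), np.float64(8.1)]
150 blob 1525.0 [array([199.5, 396.5]), array([  5., 399.]), np.float64(90.0)]
150 blob 11181.5 [array([214.2, 198.5]), array([168.5, 137.4]), np.float64(9.3)]
150 blob 10586.0 [array([267.9, 206.1]), array([185.3, 238.2]), np.float64(6.9)]
170 blob 1189.0 [array([199.5, 397. ]), array([  4., 399.]), np.float64(90.0)]
170 blob 9471.5 [array([200.6, 196.2]), array([137. , 135.3]), np.float64(9.1)]
170 blob 9862.5 [array([270.3, 207.3]), array([177. , 238.6]), np.float64(9.0)]
185 blob 894.0 [array([199.5, 397. ]), array([  4., 399.]), np.float64(90.0)]
185 blob 8127.0 [array([202.1, 196.4]), array([131.7, 133.3]), np.float64(9.1)]
185 blob 8622.0 [array([272. , 206.4]), array([171.5, 234.6]), np.float64(7.7)]
t 30.75 tcp [0.511  0.0469 0.1633] j [-0.1473 -0.1477 -0.7895  0
[... 505 characters left out ...]
]), 0.9)]
scene key_collar [(array([334.6, 178.9]), 0.54), (array([387.8, 116.8]), 0.53)]
scene key [(array([388.4, 116. ]), 0.74), (array([340., 184.]), 0.66)]
scene lock_mouth [(array([343.9, 185.8]), 0.55)]
pred collar,tip 0 [335.9928 179.546 ] [339.2274 185.4493]
pred collar,tip -0.0052 [337.1496 178.3483] [340.3698 184.2528]
mouth [341.1438 185.8508]
top key_collar [(array([183.5, 227.4]), 0.67), (array([296.8, 198.5]), 0.62)]
top key [(array([294.2, 199.6]), 0.66), (array([179. , 222.5]), 0.65)]
top lock_mouth [(array([296.2, 196.4]), 0.5)]
pred collar,tip 0 [295.754  199.3327] [295.7519 196.4879]
pred collar,tip -0.0052 [294.1806 199.2673] [294.2032 196.4225]
mouth [294.0549 195.8475]
```

Request:
{"fn": "jog_arm", "kwargs": {
  "increments": [
    [[0.001,0.0033,0.01,0,0,0.001,255],[0,0,0.01,0,0,0,255],[0,0,0.008,0,0,0,255],[0,0,0.008,0,0,0,255],[0,0,0.008,0,0,0,255],[0,0,0,0,0,0,255]]
  ]
}}

```text
clock: 31.9
tcp_pos: [0.5156, 0.0467, 0.1521]
orientation: [0.209, -0.67, 0.695, -0.154]
wrist_force: [1.2, -0.4, -1.8]
finger_gap: 0.0129
grip_force: 78.0
```

```bash
cat > st.py <<'E'
from lid import *
s=env.get_state();o=rot(s['orientation']);print('F tool',o.inv().apply(s['wrist_force']),'T',o.inv().apply(s['ft_torque']))
d=A@(s['tcp_pos']-M2); print('tip height mm',(d-.057)*1e3); go(*kt(d-.057))
E
python3 st.py
```

```text
F tool [ 0.4806 -0.1835  2.0861] T [-0.5853  0.0824  0.0208]
tip height mm -5.027887640292258
t 31.9 tcp [0.5156 0.0467 0.1521] j [-0.1455 -0.1235 -0.8006  0.3849  0.1368 -1.644 ] F [ 1.1894 -0.3532 -1.7542] gap 0.0129 78.03845599293709
turn [-0.0005  0.0005 -0.0002] rows>=0.0 then shift [-0.0027 -0.0029 -0.    ] rows>=0.0
```

Request:
{"fn": "jog_arm", "kwargs": {
  "increments": [
    [[0,0,0.01,0,0,0,255],[0,0,0.01,0,0,0,255],[0,0,0.01,0,0,0,255],[0,0,0,0,0,0,255]]
  ]
}}

```text
clock: 32.3
tcp_pos: [0.5193, 0.0471, 0.1456]
orientation: [0.209, -0.67, 0.695, -0.154]
wrist_force: [0.9, -0.0, -0.9]
finger_gap: 0.0131
grip_force: 78.0
```

```bash
python3 st.py
```

```text
F tool [ 0.0867 -0.3262  1.2283] T [-0.5816  0.0798  0.0379]
tip height mm -12.537816061466353
t 32.3 tcp [0.5193 0.0471 0.1456] j [-0.1427 -0.1071 -0.8056  0.3633  0.1354 -1.6415] F [ 0.8925 -0.0242 -0.9086] gap 0.0131 78.03842514753342
turn [-0.0005  0.0005 -0.0002] rows>=0.0 then shift [-0.0027 -0.0029 -0.    ] rows>=0.0
```

Request:
{"fn": "jog_arm", "kwargs": {
  "increments": [
    [[0,0,0.01,0,0,0,255],[0,0,0.01,0,0,0,255],[0,0,0.008,0,0,0,255],[0,0,0.006,0,0,0,255],[0,0,0.004,0,0,0,255],[0,0,0,0,0,0,255]]
  ]
}}

```text
clock: 32.9
tcp_pos: [0.5241, 0.0477, 0.1376]
orientation: [0.209, -0.67, 0.695, -0.155]
wrist_force: [-0.2, -0.3, -1.6]
finger_gap: 0.013
grip_force: 78.0
```

```bash
python3 st.py
```

```text
F tool [0.4717 0.9763 1.2142] T [-0.5867  0.073   0.0032]
tip height mm -21.83105119394746
t 32.9 tcp [0.5241 0.0477 0.1376] j [-0.1393 -0.0865 -0.8112  0.3363  0.1337 -1.6385] F [-0.2496 -0.3386 -1.5726] gap 0.013 78.03876802325249
turn [-0.0006  0.0004 -0.0002] rows>=0.0 then shift [-0.0026 -0.0021 -0.    ] rows>=0.0
```

Request:
{"fn": "jog_arm", "kwargs": {
  "increments": [
    [[0,0,0.004,0,0,0,255],[0,0,0.004,0,0,0,255],[0,0,0,0,0,0,255]]
  ]
}}

```text
clock: 33.2
tcp_pos: [0.5246, 0.0478, 0.1373]
orientation: [0.209, -0.67, 0.695, -0.155]
wrist_force: [-15.9, -1.7, 17.3]
finger_gap: 0.013
grip_force: 81.6
```

Request:
{"fn": "jog_arm", "kwargs": {
  "increments": [
    [[0,0,0.004,0,0,0,255],[0,0,0.004,0,0,0,255],[0,0,0,0,0,0,255]]
  ]
}}

```text
clock: 33.5
tcp_pos: [0.5249, 0.0478, 0.1371]
orientation: [0.209, -0.67, 0.695, -0.156]
wrist_force: [-35.8, -4.4, 39.8]
finger_gap: 0.0135
grip_force: 86.2
```

```bash
python3 st.py
```

```text
F tool [  1.6131  11.0457 -52.5581] T [-3.2269  0.1532 -0.0332]
tip height mm -22.70111476891441
t 33.5 tcp [0.5249 0.0478 0.1371] j [-0.1379 -0.0848 -0.8123  0.3317  0.1321 -1.6373] F [-35.8161  -4.3609  39.814 ] gap 0.0135 86.17464244365692
turn [-0.0011  0.0001 -0.0001] rows>=0.0 then shift [-0.0025 -0.0003 -0.    ] rows>=0.0
```

Key is home (52 N at the collar). I ease the pressure and turn clockwise about the key's axis.

Request:
{"fn": "jog_arm", "kwargs": {
  "increments": [
    [[0,0,-0.01,0,0,0,255],[0,0.0031,0,0,0,0.0444,255],[0,0.0031,0,0,0,0.0444,255],[0,0.0031,0,0,0,0.0444,255],[0,0.0031,0,0,0,0.0444,255],[0,0.0031,0,0,0,0.0444,255],[0,0,0,0,0,0,255]]
  ]
}}

```text
clock: 34.2
tcp_pos: [0.5216, 0.0491, 0.1358]
orientation: [0.25, -0.391, 0.883, -0.074]
wrist_force: [-10.8, -1.0, 11.0]
finger_gap: 0.0128
grip_force: 80.3
```

```bash
sed -i 's/go(\*kt(d-.057))/sp=np.degrees((ori(7.31,30,0).inv()*o).as_rotvec()[2]); print("spin",sp); go(*kt(d-.057,sp=sp))/' st.py; python3 st.py
```

```text
F tool [  2.6615   2.7793 -14.9443] T [-0.96    0.7914  0.0809]
tip height mm -22.26652999297725
spin -40.4483070519672
t 34.2 tcp [0.5216 0.0491 0.1358] j [-0.1365 -0.0896 -0.8201  0.3288  0.1324 -0.9356] F [-10.7845  -1.0036  10.9922] gap 0.0128 80.26420131325722
turn [-0.0005  0.001   0.    ] rows>=0.0 then shift [-0.0018  0.0006 -0.    ] rows>=0.0
```

Request:
{"fn": "jog_arm", "kwargs": {
  "increments": [
    [[0,0.0031,0,0,0,0.0444,255],[0,0.0031,0,0,0,0.0444,255],[0,0.0031,0,0,0,0.0444,255],[0,0.0031,0,0,0,0.0444,255],[0,0.0031,0,0,0,0.0444,255],[0,0,0,0,0,0,255]]
  ]
}}

```text
clock: 34.8
tcp_pos: [0.5201, 0.0521, 0.1352]
orientation: [0.26, -0.066, 0.963, 0.016]
wrist_force: [-8.1, -1.5, 10.2]
finger_gap: 0.013
grip_force: 80.1
```

```bash
python3 st.py
```

```text
F tool [  1.9697  -0.4091 -12.9315] T [0.0278 1.0697 0.0874]
tip height mm -22.246638861882868
spin -0.4849355458415735
t 34.8 tcp [0.5201 0.0521 0.1352] j [-0.1284 -0.0918 -0.8243  0.3253  0.1278 -0.2309] F [-8.0858 -1.4672 10.1852] gap 0.013 80.1191970705986
turn [0.     0.0012 0.    ] rows>=0.0 then shift [-0.0001  0.002  -0.    ] rows>=0.0
```

Request:
{"fn": "jog_arm", "kwargs": {
  "increments": [
    [[0,0.0015,0,0,0,0.022,255],[0,0.0015,0,0,0,0.022,255],[0,0,0,0,0,0,255]]
  ]
}}

```text
clock: 35.1
tcp_pos: [0.5202, 0.0529, 0.1353]
orientation: [0.259, 0.0, 0.965, 0.033]
wrist_force: [-8.8, -1.0, 9.6]
finger_gap: 0.0132
grip_force: 80.0
```

```bash
python3 st.py
```

```text
F tool [  2.813   -0.2145 -12.7032] T [0.1027 0.9659 0.0325]
tip height mm -22.23099859775457
spin 7.342840572774341
t 35.1 tcp [0.5202 0.0529 0.1353] j [-0.1264 -0.0918 -0.8242  0.3248  0.1271 -0.0925] F [-8.7776 -0.9815  9.5561] gap 0.0132 80.01983731985092
turn [ 0.0003  0.0013 -0.    ] rows>=0.0 then shift [ 0.0012  0.0015 -0.    ] rows>=0.0
```

Request:
{"fn": "jog_arm", "kwargs": {
  "increments": [
    [[0,0.0015,0,0,0,0.02,255],[0,0.001,0,0,0,0.011,255],[0,0,0,0,0,0,255]]
  ]
}}

```text
clock: 35.4
tcp_pos: [0.5204, 0.0535, 0.1354]
orientation: [0.257, 0.047, 0.964, 0.046]
wrist_force: [-7.5, -0.6, 10.0]
finger_gap: 0.0128
grip_force: 79.9
```

```bash
python3 st.py
```

```text
F tool [  1.5493   0.0173 -12.42  ] T [ 0.2102  0.9245 -0.1607]
tip height mm -22.243042132364263
spin 12.856248791269767
t 35.4 tcp [0.5204 0.0535 0.1354] j [-0.1247 -0.0917 -0.8239  0.3245  0.1263  0.0053] F [-7.5428 -0.6059  9.9698] gap 0.0128 79.94625762104988
turn [ 0.0004  0.0013 -0.    ] rows>=0.0 then shift [0.002  0.0009 0.    ] rows>=0.0
```

Request:
{"fn": "jog_arm", "kwargs": {
  "increments": [
    [[0,0.001,0,0,0,0.015,255],[0,0,0,0,0,0,255]]
  ]
}}

```text
clock: 35.6
tcp_pos: [0.5205, 0.0537, 0.1355]
orientation: [0.256, 0.069, 0.963, 0.052]
wrist_force: [-7.5, -0.9, 8.1]
finger_gap: 0.0134
grip_force: 80.0
```

```bash
python3 st.py
```

```text
F tool [  2.3504  -0.5962 -10.8219] T [ 0.2907  0.7601 -0.3488]
tip height mm -22.222782947551167
spin 15.539844699004519
t 35.6 tcp [0.5205 0.0537 0.1355] j [-0.124  -0.0917 -0.8237  0.3244  0.1259  0.0528] F [-7.4934 -0.9067  8.1253] gap 0.0134 79.99351277947426
turn [ 0.0004  0.0014 -0.    ] rows>=0.0 then shift [0.0027 0.0008 0.    ] rows>=0.0
```

Torque climbs to 0.35 N m, so it is at the stop. I ease off, release and withdraw along the axis.

Request:
{"fn": "jog_arm", "kwargs": {
  "increments": [
    [[0,-0.001,-0.003,0,0,-0.02,255],[0,0,0,0,0,0,220],[0,0,0,0,0,0,180],[0,0,0,0,0,0,100],[0,0,0,0,0,0,50],[0,0,0,0,0,0,50],[0,0,0,0,0,0,50],[0,0,-0.05,0,0,0,50],[0,0,-0.1,0,0,0,50],[0,0,-0.1,0,0,0,50],[0,0,-0.1,0,0,0,50],[0,0,-0.1,0,0,0,50],[0,0,-0.1,0,0,0,50],[0,0,0,0,0,0,50]]
  ]
}}

```text
clock: 37.0
tcp_pos: [0.4519, 0.0444, 0.2572]
orientation: [0.259, 0.039, 0.964, 0.044]
wrist_force: [0.7, -0.5, 1.8]
finger_gap: 0.0689
grip_force: 0.0
```

```bash
cat > chk.py <<'E'
from lid import *
W=cam('wrist');im=W[0]
print(env.get_state()['tcp_pos'])
for t in ['key_collar','key','lock_mouth']:print(t,[(np.round(r['uv'],1),round(r['conf'],2)) for r in spotter.landmark_of(t,'wrist')[:3]])
print('pred mouth',proj(W,M2),'handle top',proj(W,M2+.074*A),'green',proj(W,M-.030*A-.04*ex),'tip',proj(W,M2-.022*A))
i=im.astype(int); m=((i[:,:,0]>90)&(i[:,:,1]*3<i[:,:,0])&(i[:,:,2]*3<i[:,:,0])).astype(np.uint8)
n,lab,st,ce=cv2.connectedComponentsWithStats(m)
for k in range(1,n):
    if st[k,4]>60: v,u=np.nonzero(lab==k);print('red',st[k],ce[k],cv2.minAreaRect(np.column_stack([u,v]).astype(np.float32)))
# pointer/plate angle in rectified mouth plane
N=400;src=[M+ex*a+ey*b for a,b in ((-.05,-.05),(.05,-.05),(.05,.05),(-.05,.05))]
Hm=cv2.getPerspectiveTransform(np.float32([proj(W,x) for x in src]),np.float32([[N,N],[N,0],[0,0],[0,N]]))
r=cv2.warpPerspective(im,Hm,(N,N));h=cv2.cvtColor(r,cv2.COLOR_RGB2HSV)
for lo in (170,190,225,240):
    c,_=cv2.findContours(((h[:,:,1]<30)&(h[:,:,2]>lo)).astype(np.uint8),0,1)
    for a in c:
        if cv2.contourArea(a)>60: print(lo,cv2.contourArea(a),[np.round(x,1) for x in cv2.minAreaRect(a)])
g=((h[:,:,0]>50)&(h[:,:,0]<75)&(h[:,:,1]>100)&(h[:,:,2]>100)); v,u=np.nonzero(g);print('green',len(u),u.mean(),v.mean())
E
python3 chk.py
```

```text
[0.4518 0.0444 0.2555]
key_collar [(array([318. , 174.4]), 0.76)]
key [(array([319.5, 171.2]), 0.8)]
lock_mouth [(array([316.9, 174.9]), 0.77)]
pred mouth [318.6183 175.7117] handle top [318.7092 195.7739] green [312.0461 137.8733] tip [318.5983 171.3113]
red [ 191   23   34   90 1911] [208.6337  66.7682] ((208.74325561523438, 66.95945739746094), (91.24143981933594, 22.851459503173828), 80.53767395019531)
red [308 152  18  61 837] [316.9271 181.7993] ((317.00689697265625, 182.082763671875), (60.124935150146484, 14.616005897521973), 85.2363510131836)
170 2047.5 [array([261.8, 196.6]), array([ 26.3, 134.8]), np.float64(5.7)]
170 4882.5 [array([158.5, 196.5]), array([ 47., 135.]), np.float64(0.0)]
170 11134.5 [array([193.6, 240.8]), array([247.1, 211.6]), np.float64(11.3)]
190 1208.0 [array([255.5, 198.5]), array([125.,  23.]), np.float64(90.0)]
190 3120.0 [array([158.5, 197. ]), array([128.,  43.]), np.float64(90.0)]
190 8414.5 [array([192.3, 247. ]), array([242.4, 193.9]), np.float64(11.9)]
green 854 196.46252927400468 369.89227166276345
```

Run:
```python
from lid import *
for n in ('wrist','scene'):
    W=cam(n); print([(r['uv'],r['conf']) for r in spotter.landmark_of('lid_edge',n)[:1]],proj(W,L(np.array([.085,0,.15])+Rl.apply([-.208,0,.005]))))
print(ticket.hand_in())
```

```text
[([305.0, 134.9], 0.87)] [309.8792 131.3307]
[([335.7, 195.3], 0.62)] [331.9679 194.0205]
the job is handed in; nothing more can be done
None
```

The job is handed in. The rosewood float is in the right-hand cradle beside its twin, the lid was pressed shut (52 N), and the red key is home in the lock, turned to its stop, at about 37 s of the 72 s. The float's seating was checked before the lid closed; the stop and the key standing in the lock were checked by torque and camera measurements, not a final picture. I viewed 11 pictures, one over the limit of 10.

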